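# Charge the abrasion tumbler with mortar prisms

## Robot

A 6-joint arm with a two-finger parallel gripper is mounted at the origin on the work surface. World frame = base frame: x ahead of the robot, y to its left, z up, the work surface at z = 0. Lengths are in mm, angles in rad, forces in N, time in s.
With the tool pointing down it reaches from about 275 to 725 mm from the base axis. Payload 15.9 kg.
Tool frame: the origin (TCP) lies between the finger pads; the fingertips stand 17 mm ahead of it and the grasp point (between the pads) lies 2 mm behind it (arm.tip_reach is the distance from the TCP to the fingertips, in mm); y points along the fingers, z is the direction in which the jaws open and shut, and the axes are right-handed (so a half turn about y gives the same grasp; the last joint's range is limited). The gripper opens to 85 mm and grips with 20 to 120 N. Pads are 22 mm wide; open, the fingers measure 114 mm over their backs; the gripper's body (76 mm by 85 mm) begins 54 mm behind the grasp point. The pads swing forward as they close: fully open they stand 13 mm farther back than shut.
Start: joints at [-1.172, 0.213, -0.034, 1.323, 0, 1.571], TCP at [194.149, -460.751, 214.106] pointing down, gripper open.
Joint ranges: [-2.98, 2.98], [-0.74, 1.72], [-1.14, 1.35], [-2.1, 2.04], [-1.57, 1.44], [-3.14, 3.14]. Speed limits (rad/s): [1.89, 1.89, 2.39, 2.57, 3.14, 3.14].

## Interface

Orientations are given as a unit quaternion [w, x, y, z].
In Python, from workcell import arm gives the robot as it stands.
- The arm moves only by the shell command python3 -m handwheel 'ROWS'. ROWS is JSON, one flat list of numbers, 7 for each row, row after row: the shift along the tool's x, y, z in m, then the turn, a rotation vector about the tool's x, y, z in rad, then the closure in counts, from 0 (fully open) to 255 (shut). A call has 1 to 12 rows; each row shifts and turns the commanded pose from where the row before left it, along the tool's axes as they then stand; what a row does not reach is not made up. A row lasts 1/10 s, in which the tool goes at most 50 mm and 8.59 degrees, less where a joint would pass 70% of its speed; a pose out of reach is approached as far as the arm can. A call is refused whole if a number of a shift passes 0.05 or a number of a turn 0.15, either way. A call with a gripper value outside its range is refused whole. The fingers move at their own pace and stop on an object; the grip force is fixed at half the most. Time passes only in rows, so rows that do not move let the fingers close. It gives the time, the measured TCP pose, the force and the opening at its end, in the units of the state.
- arm.sense(): the state, without advancing time (a new reading comes with each control period).
- arm.read_camera(name): name is "scene" or "top" or "wrist"; returns the picture (480x640x3 uint8, red, green, blue); there is no depth.
- arm.camera_model(name): a dict with "vfov" (degrees; the focal length in pixels is half the picture's height over the tangent of half this angle, whatever the lens; pixels are square), "cx", "cy" (the principal point, pixels), "rvec" (rotation vector, rad) and "tvec" (3), from world to camera coordinates, as OpenCV has them. Camera axes: x right, y down, z forward; pixel columns grow to the right and rows downward; lengths in mm; the calibration is good to about 2 mm. A picture is of the moment at which its call begins: read the wrist's pose just before it. camera_model takes no time and is no camera call; for the wrist camera it gives the pose at the moment of the call.
- arm.finish_job(): hands the job in, once; it reports no verdict.
Trained networks look in the newest picture that a camera, given by its name, has taken for a name from the list of things; names that differ only in an ending like _2 or _b are one class to them, and where a whole thing is asked for, a point or a joint stands for the part that bears it (a point fixed in the world has none). Each returns a list of dicts, best first, with "confidence" (0 to 1); they miss things now and then, are a little off and sometimes report something else, mostly with a low value. They report only what shows in the picture. A call takes as long as a camera call. They do not tell look-alikes from the thing itself.
- arm.cut_out(camera, query): "mask" (480x640 bool, what is visible of it) and "extent" ([centre column, centre row, width, height] in pixels, round what is visible of it).
- arm.mark_of(camera, query): "at" ([row, column] in pixels: a listed point, or the origin of a listed thing).
The state is a dict: "time_s": time; "joint_positions": joint angles; "joint_velocities": joint speeds; "tau": joint torques, N m; "eef_pos": TCP position; "eef_rot": TCP orientation; "wrist_force": force on the tool from outside, world axes, zero at the start; "torque": the same for the moment, N m; "width": finger opening in mm.
Only numpy, scipy, OpenCV 4.12 (cv2) and the standard library are available. Lean on these libraries where they do the work, as an engineer would, in place of code of your own. Each camera call takes 0.05 s, during which the arm holds its last target. There are 200 camera calls.

## Task

Get the abrasion tumbler ready for a run: loosen the wing screw on the brass locking collar and slide the collar away from the drum, then spin the drum by its hand wheel until the loading port comes to the top. Slide the collar back fully home against the hub and tighten its screw again, and only then put every mortar prism on the bench into the port. Do not turn the drum while the collar is home, and do not push about or knock over the other things on the bench.

Things in the scene. Friction and masses are not known exactly. Their poses are not given: they have to be found in the camera images.
- tumbler: Grey machine fixed to the bench. Origin on the bench under the drum's centre, y along the shaft (120 mm up), z up. Base 170 x 330 x 12 mm (y -115 to 215). Along y (mm): stand 185 to 200, brass collar, drum hub 70 to 110, drum -70 to 70 (radius 90, top 210 high), stand -95 to -80, black hand wheel -112 to -100 (radius 75) with four pegs. Stands 144 high, 70 wide.
- drum (a joint): Turn of drum and hand wheel (one piece) about the shaft, rad; 0 (or 2 pi, same thing) = port straight up; growing values carry the top towards the tumbler's +x. Travel -1.7 to 8.0, so either way will do. At the start the port is on the underside (1.8 to 4.5). Stiff: 0.4 N m (7 N at a peg); stays where it is left.
- port (a point): Centre of the mouth of the drum's only opening, on the drum's rim 79 mm from the shaft axis; turns with the drum; its z axis points out of the opening, y along the shaft. The pocket behind it is 84 mm (x) by 120 mm (y) and 64 mm deep (flat floor at z = -64). The drum's end discs stand 11 mm higher than the mouth.
- peg0 (a point): Grip point on hand-wheel peg 0: a round steel peg, 14 mm thick, parallel to the shaft, 50 mm long (tumbler y -112 to -162, this point at -140), 60 mm from the shaft axis. Can be pinched or caged from above while in the upper half. With the port up, peg 0 stands 45 degrees from it towards +x.
- peg1 (a point): As peg 0, on the next peg, 135 degrees from the port.
- peg2 (a point): As peg 0, on the third peg, 225 degrees from the port.
- peg3 (a point): As peg 0, on the fourth peg, 315 degrees from the port.
- collar (a joint): Slide of the brass locking collar (radius 30, 30 mm wide) along the shaft, m: 0 = home against the drum's hub, 0.040 = fully away towards the tumbler's +y. About 3 N friction, and it stays where left. It is held by its screw: it moves only when the screw is loosened (over about 0.7 rad).
- collar_mid (a point): Centre of the brass collar, on the shaft axis.
- screw (a joint): Wing screw on top of the collar, turning about the vertical, rad: 0 = tight (wing lies along the shaft), grows counter-clockwise seen from above to its stop at 1.57 = loose (wing across the shaft). Its tip sits in a dimple of the shaft, so it can be tightened only with the collar fully home. Light: 0.08 N m.
- wing (a point): Middle of the screw's steel wing, a flat upright plate 45 mm long, 12 mm thick, 28 mm high, its middle 176 mm above the bench (top at 190, collar top at 150). This point's y axis runs along the wing's length. Moves with the collar, which can be slid by it.
- prism0: Mortar prism, a grey square bar 26 x 26 x 100 mm, 150 g, lying on the bench; origin in the middle of its underside as built, long axis its own x. Three or four are there (None = not there).
- prism1: Mortar prism, a grey square bar 26 x 26 x 100 mm, 150 g, lying on the bench; origin in the middle of its underside as built, long axis its own x. Three or four are there (None = not there).
- prism2: Mortar prism, a grey square bar 26 x 26 x 100 mm, 150 g, lying on the bench; origin in the middle of its underside as built, long axis its own x. Three or four are there (None = not there).
- prism3: Mortar prism, a grey square bar 26 x 26 x 100 mm, 150 g, lying on the bench; origin in the middle of its underside as built, long axis its own x. Three or four are there (None = not there).
- jar: White plastic jar, 56 mm across, 75 mm high, standing on the bench; origin under its centre. Leave it alone.
- beaker: Glass beaker, 60 mm across, 75 mm high; origin under its centre. Leave it alone.
- reagent: White bottle, 70 mm across, 170 mm high; origin under its centre. Leave it alone.
- amber: Brown bottle, 60 mm across, 120 mm high; origin under its centre. Leave it alone.
Mind the look-alikes: they are no part of the job. Leave any turquoise look-alike of the prism2 alone.

How it is judged (in metres and radians):
On the way, in this order (a step that is already met when the one before it is completed fails the run):
1. the wing screw is loosened (value of joint screw above 1.1 rad), for 0.2 s.
2. the collar is slid well away from the hub (value of joint collar above 0.025 m), for 0.2 s.
3. the drum has been spun until its port is at the top, the collar still away (angle between port's own z axis and vertical below 0.13 rad and value of joint collar above 0.015 m and velocity of joint drum between -0.1 and 0.1 rad/s), for 0.3 s.
4. the collar is back home against the hub, the port still at the top (value of joint collar below 0.005 m and angle between port's own z axis and vertical below 0.13 rad), for 0.2 s.
5. the screw is tight again (all of step 4 and value of joint screw below 0.2 rad), for 0.2 s.
6. all the prisms are in the drum (x of prism0 in the frame of port between -0.042 and 0.042 m and y of prism0 in the frame of port between -0.058 and 0.058 m and z of prism0 in the frame of port between -0.068 and 0.005 m and x of prism1 in the frame of port between -0.042 and 0.042 m and y of prism1 in the frame of port between -0.058 and 0.058 m and z of prism1 in the frame of port between -0.068 and 0.005 m and x of prism2 in the frame of port between -0.042 and 0.042 m and y of prism2 in the frame of port between -0.058 and 0.058 m and z of prism2 in the frame of port between -0.068 and 0.005 m and x of prism3 in the frame of port between -0.042 and 0.042 m and y of prism3 in the frame of port between -0.058 and 0.058 m and z of prism3 in the frame of port between -0.068 and 0.005 m), for 0.3 s.
At the end, for the whole second after the job is handed in: Port at the top within 0.13 rad (7 degrees), collar within 5 mm of home, screw within 0.2 rad of tight, and every prism that is present lies at rest inside the port's pocket (its origin within the pocket walls and no more than 5 mm above the mouth) (all of step 5 and all of step 6 and linear speed of each of prism0, prism1, prism2, prism3 below 0.02 m/s); the robot touches nothing.
It fails at once if the drum is turned (port moved more than 30 mm) while the collar is home and the port is not at the top (value of joint collar below 0.008 m and distance of port from where it was at the start of the episode above 0.03 m and angle between port's own z axis and vertical above 0.3 rad).
It fails at once if a prism is put into the drum before it is locked (value of joint screw above 0.6 rad and ((x of prism0 in the frame of port between -0.042 and 0.042 m and y of prism0 in the frame of port between -0.058 and 0.058 m and z of prism0 in the frame of port between -0.068 and 0.005 m) or (x of prism1 in the frame of port between -0.042 and 0.042 m and y of prism1 in the frame of port between -0.058 and 0.058 m and z of prism1 in the frame of port between -0.068 and 0.005 m) or (x of prism2 in the frame of port between -0.042 and 0.042 m and y of prism2 in the frame of port between -0.058 and 0.058 m and z of prism2 in the frame of port between -0.068 and 0.005 m) or (x of prism3 in the frame of port between -0.042 and 0.042 m and y of prism3 in the frame of port between -0.058 and 0.058 m and z of prism3 in the frame of port between -0.068 and 0.005 m))).
It fails at once if a bystander is knocked over or pushed away more than 60 mm (angle between any of jar, beaker, reagent, amber's own z axis and vertical above 0.6 rad or distance of any of jar, beaker, reagent, amber from where it was at the start of the episode above 0.06 m).
Of prism0, prism1, prism2, prism3 only 3 to 4 are there at a start; the rules pass over those that are not, and their reading is None.
At some moment in a run one of prism0, prism1, prism2, prism3 may be knocked a few centimetres aside while the robot is not near it.
It also fails if it takes over 200 s, if anything falls off the work surface, if the arm or the gripper's body presses on something with over 40 N, if the wrist force passes 120 N, or if a joint passes its speed limit or range.

## Working session

There is one attempt and no reset: what is moved stays moved. The work goes in short steps, Python scripts to look and compute and a shell command to move; the robot and the scene stay as the last step left them, time stands still between calls to the robot, and variables do not carry over. Pictures are saved under pics/ and viewed, about 12 in all and at most 16, crops included, and the job is handed in when it is done.

```bash
ls; mkdir -p pics
python3 - <<'E'
from workcell import arm
import cv2
s=arm.sense();print({k:s[k] for k in('time_s','eef_pos','eef_rot','width')})
for n in('top','scene'):
    im=arm.read_camera(n);cv2.imwrite(f'pics/{n}0.png',im[:,:,::-1])
    print(n,arm.camera_model(n))
    for q in ['tumbler','wing','peg0','peg1','peg2','peg3','collar_mid','prism0','jar','beaker','reagent','amber']:
        print(q,[([int(v) for v in d['at']],round(d['confidence'],2)) for d in arm.mark_of(n,q)][:8])
E
```

```text
pics
{'time_s': 0.0, 'eef_pos': array([ 194.01946243, -460.44207156,  213.60679418]), 'eef_rot': array([ 0.13998148, -0.14014394,  0.6934794 , -0.69271292]), 'width': 85.49275147267855}
top {'vfov': 52.66047977485581, 'cx': 314.1375006219275, 'cy': 252.74125465881303, 'rvec': array([ 2.1150178 , -2.12195889,  0.18972019]), 'tvec': array([ 106.49475362,  578.9064636 , 1099.57041498])}
tumbler [([207, 208], 0.73)]
wing [([243, 312], 0.59)]
peg0 [([276, 433], 0.9), ([246, 430], 0.79), ([221, 429], 0.63)]
peg1 [([276, 433], 0.9), ([246, 430], 0.79), ([221, 429], 0.63)]
peg2 [([276, 433], 0.9), ([246, 430], 0.79), ([221, 429], 0.63)]
peg3 [([276, 433], 0.9), ([246, 430], 0.79), ([221, 429], 0.63)]
collar_mid [([246, 315], 0.57)]
prism0 [([307, 507], 0.85), ([318, 317], 0.83), ([318, 402], 0.74), ([285, 217], 0.68), ([252, 137], 0.67)]
jar [([316, 258], 0.66), ([243, 312], 0.61)]
beaker [([325, 459], 0.57)]
reagent [([251, 184], 0.71)]
amber [([207, 204], 0.86)]
scene {'vfov': 45.80025219261758, 'cx': 315.1891425848737, 'cy': 233.2904293191107, 'rvec': array([ 1.88962282,  1.65451742, -0.6357159 ]), 'tvec': array([-154.15354938, -322.32884906, 1955.00949112])}
tumbler [([268, 280], 0.78), ([224, 327], 0.46)]
wing [([224, 329], 0.51)]
peg0 [([262, 226], 0.94), ([231, 221], 0.89), ([264, 225], 0.64)]
peg1 [([262, 226], 0.94), ([231, 221], 0.89), ([264, 225], 0.64)]
peg2 [([262, 226], 0.94), ([231, 221], 0.89), ([264, 225], 0.64)]
peg3 [([262, 226], 0.94), ([231, 221], 0.89), ([264, 225], 0.64)]
collar_mid [([292, 431], 0.71), ([235, 326], 0.68)]
prism0 [([246, 158], 0.84), ([235, 402], 0.68), ([233, 246], 0.6), ([252, 483], 0.58), ([230, 314], 0.52)]
jar [([222, 359], 0.7)]
beaker [([234, 199], 0.67), ([262, 226], 0.33)]
reagent [([255, 439], 0.75), ([234, 245], 0.54), ([222, 327], 0.23)]
amber [([295, 429], 0.72)]
```

View pics/top0.png

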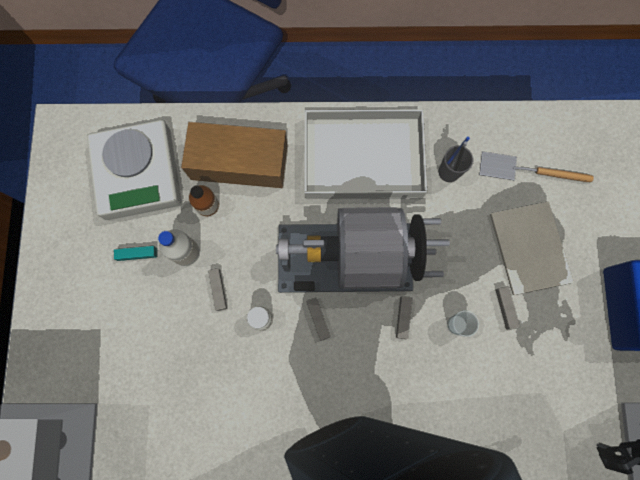

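View pics/scene0.png

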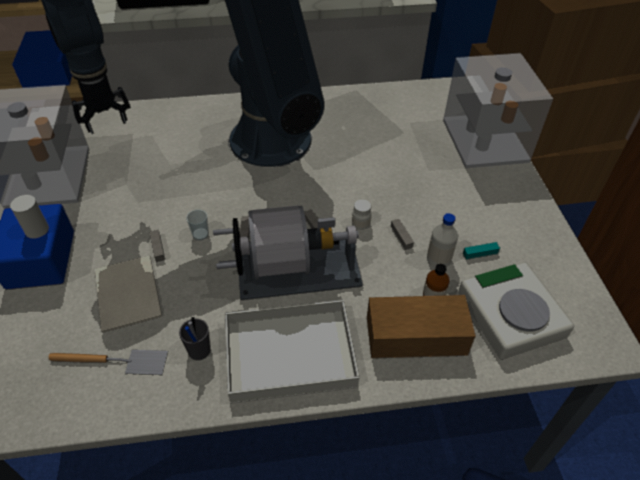

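The top view (col,row) shows four grey prisms at (218,287), (318,320), (403,317) and (506,307). The turquoise look-alike is at (135,253). The tumbler is in the middle with its wheel to the right (world −y) and the collar at (315,250).

```bash
cat > h.py <<'E'
import numpy as np, cv2
from scipy.spatial.transform import Rotation as R
from workcell import arm
def K(m):
    f=240/np.tan(np.radians(m['vfov']/2)); return np.array([[f,0,m['cx']],[0,f,m['cy']],[0,0,1.]])
def w(cam,col,row,z,m=None):
    m=m or arm.camera_model(cam); Rm=cv2.Rodrigues(np.array(m['rvec']))[0]; t=np.array(m['tvec'])
    d=Rm.T@np.linalg.inv(K(m))@[col,row,1.]; c=-Rm.T@t
    return c+d*(z-c[2])/d[2]
def px(cam,P,m=None):
    m=m or arm.camera_model(cam)
    return cv2.projectPoints(np.array(P,float).reshape(-1,3),np.array(m['rvec']),np.array(m['tvec']),K(m),None)[0].reshape(-1,2)
def tool():
    s=arm.sense(); q=s['eef_rot']; return np.array(s['eef_pos']),R.from_quat([q[1],q[2],q[3],q[0]])
def down(fing):  # tool y down, z (jaw dir) along world angle fing
    z=np.array([np.cos(fing),np.sin(fing),0]); y=np.array([0,0,-1.]); x=np.cross(y,z)
    return R.from_matrix(np.c_[x,y,z])
def to(P,ang=None,tilt=None):
    """print shift in current tool axes and turn rotvec to reach"""
    p,r=tool(); sh=r.inv().apply(np.array(P)-p)
    print('shift(tool mm)',sh.round(1))
    if ang is not None:
        for a in(ang,ang+np.pi):
            rv=(r.inv()*down(a)).as_rotvec(); print(' turn',rv.round(3))
def rect(cam,query,z,n=8):
    for d in arm.cut_out(cam,query)[:n]:
        c=cv2.findContours(d['mask'].astype('uint8'),0,1)[0]; c=max(c,key=cv2.contourArea)[:,0]
        P=np.array([w(cam,u,v,z)[:2] for u,v in c],np.float32); r=cv2.minAreaRect(P)
        print(query,round(d['confidence'],2),'px',np.round(d['extent']),'xy',np.round(r[0],1),'size',np.round(r[1],1),'ang',round(r[2],1))
E
python3 - <<'E'
from h import *
im=arm.read_camera('top');c=im[195:355,200:520]
cv2.imwrite('pics/crop1.png',cv2.resize(c,(800,400),interpolation=cv2.INTER_CUBIC)[:,:,::-1])
rect('top','prism0',26)
for q,z in(('jar',75),('beaker',75),('reagent',170),('amber',120)): rect('top',q,z,1)
p,r=tool();print(p,r.as_matrix().round(3))
for v in[(278,225),(278,291),(412,291)]:print(v,w('top',*v,12).round(1))
print('wing',w('top',312,243,176).round(1));
for v in[(433,276),(430,246),(429,221)]:print('peg',v,w('top',*v,120).round(),w('top',*v,160).round())
E
```

```text
prism0 0.9 px [405. 319.  17.  45.] xy [ 428.6 -108.3] size [ 29.  100.3] ang 81.7
prism0 0.87 px [319. 319.  28.  42.] xy [426.3  95.8] size [101.6  28.2] ang 19.1
prism0 0.76 px [136. 255.  46.  21.] xy [587.4 542.8] size [ 32.5 105.4] ang 4.3
prism0 0.66 px [509. 309.  17.  47.] xy [ 450.  -356.4] size [98.6 35.4] ang 11.5
prism0 0.56 px [219. 288.  18.  41.] xy [495.9 337.2] size [99.8 30.2] ang 12.3
jar 0.8 px [261. 316.  29.  26.] xy [424.5 227.3] size [54.7 57.2] ang 0.8
beaker 0.71 px [466. 324.  34.  22.] xy [ 412.5 -232. ] size [70.  54.3] ang 86.3
reagent 0.94 px [177. 248.  43.  35.] xy [571.5 396.4] size [101.2  65.9] ang 46.1
amber 0.7 px [204. 199.  30.  31.] xy [693.3 358.6] size [80.5 55.1] ang 44.8
[ 194.14794783 -460.765159    214.10852083] [[-0.922 -0.     0.388]
 [-0.388 -0.    -0.922]
 [ 0.    -1.     0.   ]]
(278, 225) [658.5 195.2  12. ]
(278, 291) [492.9 193.3  12. ]
(412, 291) [ 491.8 -132.6   12. ]
wing [577.4 108.  176. ]
peg (433, 276) [ 513. -160.  120.] [ 508. -150.  160.]
peg (430, 246) [ 581. -156.  120.] [ 573. -147.  160.]
peg (429, 221) [ 639. -157.  120.] [ 629. -147.  160.]
```

View pics/crop1.png

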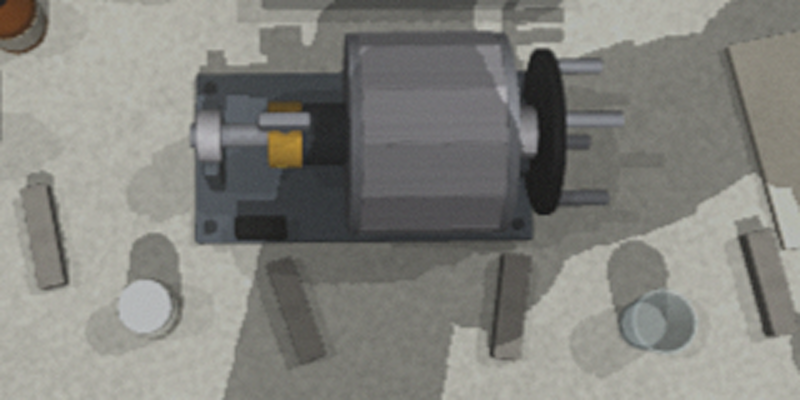

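```bash
python3 -m handwheel '[0,-0.03,0,0,-0.1465,0,0, 0,-0.03,0,0,-0.1465,0,0, 0,-0.03,0,0,-0.1465,0,0, 0,0,0,0,-0.1465,0,0, 0,0,0,0,-0.1465,0,0, 0,0,0,0,-0.1465,0,0, 0,0,0,0,-0.1465,0,0, 0,0,0,0,-0.1465,0,0, 0,0,0,0,0,0,0]'
python3 - <<'E'
from h import *
p,r=tool();print(p,r.as_matrix().round(3),arm.sense()['joint_positions'])
im=arm.read_camera('scene');c=im[180:320,180:380]
cv2.imwrite('pics/crop2.png',cv2.resize(c,(800,560),interpolation=cv2.INTER_CUBIC)[:,:,::-1])
T=np.array([576,-19,0])
for a in np.arange(-.5,.51,.1):
    pt=lambda k:T+[60*np.sin(a+k*np.pi/2),-162,120+60*np.cos(a+k*np.pi/2)]
    print(round(a,2),[((px('top',pt(k))[0]-[200,195])*2.5).round().tolist() for k in range(4)])
E
```

```text
time_s: 2.5
eef_pos: [194.1, -460.7, 304.1]
eef_rot: [0.501, -0.501, 0.499, -0.499]
wrist_force: [1.5, -0.1, -1.0]
width: 85.1
[ 194.14874974 -460.7489925   304.09491124] [[ 0.003 -0.     1.   ]
 [-1.     0.     0.003]
 [-0.    -1.    -0.   ]] [-1.17200247e+00  2.19437378e-01  2.00253941e-01  1.55163565e+00
  5.35932658e-06  3.96028322e-01]
-0.5 [[620.0, 154.0], [608.0, 68.0], [588.0, 114.0], [598.0, 196.0]]
-0.4 [[620.0, 147.0], [606.0, 67.0], [587.0, 120.0], [600.0, 198.0]]
-0.3 [[621.0, 140.0], [605.0, 66.0], [587.0, 127.0], [601.0, 199.0]]
-0.2 [[621.0, 133.0], [603.0, 66.0], [587.0, 133.0], [603.0, 200.0]]
-0.1 [[621.0, 126.0], [601.0, 67.0], [587.0, 139.0], [605.0, 200.0]]
-0.0 [[620.0, 119.0], [600.0, 68.0], [587.0, 146.0], [606.0, 199.0]]
0.1 [[620.0, 112.0], [598.0, 70.0], [588.0, 152.0], [608.0, 198.0]]
0.2 [[619.0, 106.0], [596.0, 73.0], [588.0, 158.0], [610.0, 196.0]]
0.3 [[619.0, 100.0], [595.0, 76.0], [589.0, 164.0], [611.0, 193.0]]
0.4 [[618.0, 94.0], [594.0, 79.0], [590.0, 169.0], [613.0, 190.0]]
0.5 [[616.0, 88.0], [592.0, 84.0], [591.0, 174.0], [614.0, 186.0]]
```

View pics/crop2.png

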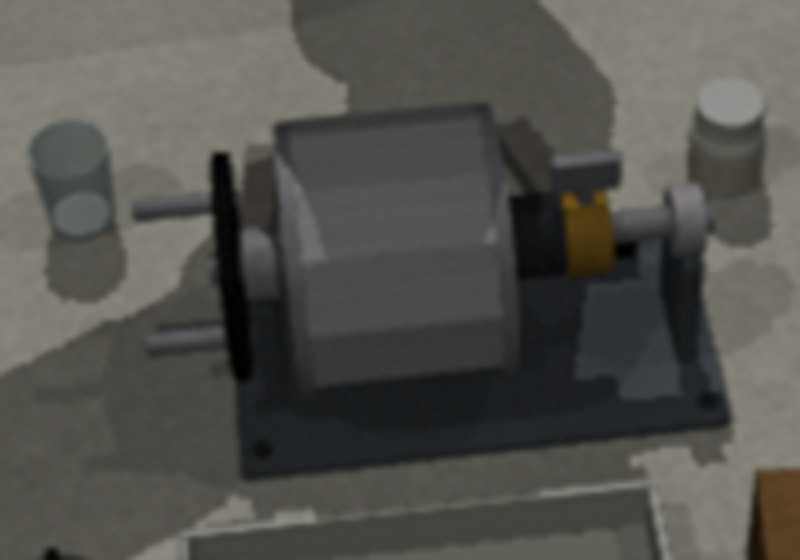

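```bash
python3 -m handwheel '[-0.035,0,0.024,0,0,0,0, -0.035,0,0.024,0,0,0,0, -0.035,0,0.024,0,0,0,0, -0.035,0,0.024,0,0,0,0, -0.035,0,0.024,0,0,0,0, -0.035,0,0.024,0,0,0,0, -0.035,0,0.024,0,0,0,0, -0.035,0,0.024,0,0,0,0]' | tail -1;  python3 -m handwheel '[-0.035,0,0.024,0,0,0,0, -0.035,0,0.024,0,0,0,0, -0.035,0,0.024,0,0,0,0, -0.035,0,0.024,0,0,0,0, -0.035,0,0.024,0,0,0,0, -0.035,0,0.024,0,0,0,0, -0.035,0,0.024,0,0,0,0, -0.035,0,0.024,0,0,0,0, 0,0,0,0,0,0,0, 0,0,0,0,0,0,0]'
python3 - <<'E'
from h import *
p,r=tool();print(p,r.as_matrix().round(3))
im=arm.read_camera('wrist');m=arm.camera_model('wrist');print(m)
cv2.imwrite('pics/w1.png',im[:,:,::-1])
for q,z in(('wing',176),('collar_mid',120)):
    for d in arm.mark_of('wrist',q)[:3]: print(q,round(d['confidence'],2),d['at'],w('wrist',d['at'][1],d['at'][0],z,m).round(1))
rect('wrist','wing',190,1)
E
```

```text
width: 85.4
time_s: 4.35
eef_pos: [578.3, 99.9, 303.4]
eef_rot: [0.499, -0.5, 0.501, -0.5]
wrist_force: [0.0, -0.4, 0.4]
width: 85.5
[578.34228434  99.93568877 303.38904306] [[-0.002 -0.001  1.   ]
 [-1.    -0.    -0.002]
 [ 0.    -1.    -0.001]]
{'vfov': 60.36673314510252, 'cx': 315.2182556064346, 'cy': 235.57832662394293, 'rvec': array([-2.83182195e+00,  2.25692619e-03,  1.27840434e-03]), 'tvec': array([-577.3176788 ,   27.84415319,  495.99972698])}
wing 0.76 [211.9, 312.4] [575.6 102.6 176. ]
wing 0.62 [178.9, 180.3] [483.1 126.6 176. ]
wing 0.2 [423.9, 196.0] [475.1 -84.6 176. ]
collar_mid 0.78 [192.8, 313.6] [576.2 104.8 120. ]
wing 0.96 px [313. 208.  18.  67.] xy [576.7 106.6] size [12.3 48. ] ang 1.5
```

View pics/w1.png

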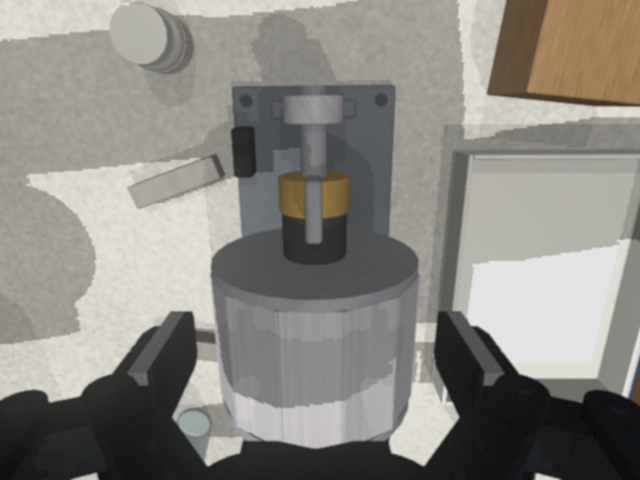

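The wrist view shows the wing at (313,208) px, lying along the shaft on the brass collar. That gives world (576.5,105.5). The other "wing" hits are the prism at (180,179) and a finger, both rejected. I'll go down and grip it.

```bash
python3 -m handwheel '[-0.0055,0.03,-0.002,0,0,0,0, 0,0.03,0,0,0,0,0, 0,0.03,0,0,0,0,0, 0,0.025,0,0,0,0,0, 0,0.013,0,0,0,0,0, 0,0,0,0,0,0,0, 0,0,0,0,0,0,255, 0,0,0,0,0,0,255, 0,0,0,0,0,0,255, 0,0,0,0,0,0,255, 0,0,0,0,0,0,255, 0,0,0,0,0,0,255]'; python3 -m handwheel '[0,0,0,0,0,0,255, 0,0,0,0,0,0,255, 0,0,0,0,0,0,255]'
```

```text
time_s: 5.75
eef_pos: [576.2, 104.8, 176.2]
eef_rot: [0.5, -0.5, 0.5, -0.5]
wrist_force: [-0.4, 0.5, -0.1]
width: 0.2
time_s: 6.05
eef_pos: [576.1, 104.8, 176.1]
eef_rot: [-0.5, 0.5, -0.5, 0.5]
wrist_force: [0.1, 0.2, -0.8]
width: -0.1
```

Run:
```python
from h import *
im=arm.read_camera('wrist');cv2.imwrite('pics/w2.png',im[:,:,::-1])
im=arm.read_camera('scene');c=im[180:320,180:380]
cv2.imwrite('pics/s2.png',cv2.resize(c,(800,560),interpolation=cv2.INTER_CUBIC)[:,:,::-1])
```

```text
(no output)
```

View pics/w2.png

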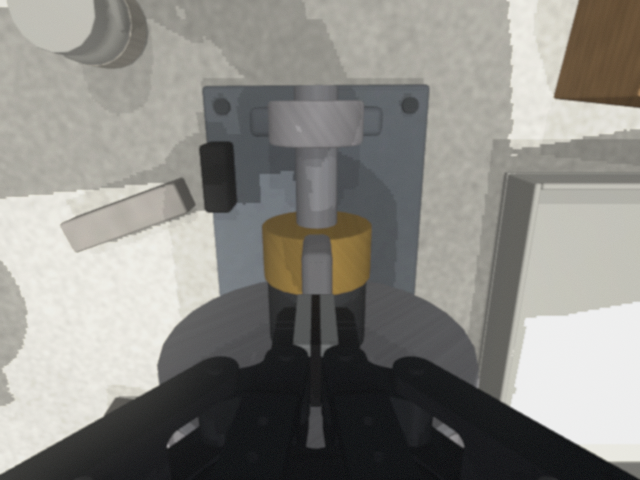

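Run:
```python
from h import *
p,r=tool();m=arm.camera_model('wrist');print(p,m['tvec'],m['rvec'])
for P in[(576,105,176),(576,105,159),(576,128,190),(576,128,162),(576,140,150),(576,110,150),(576,51,210),(576,196,12)]:print(P,px('wrist',P,m).round(0))
m0=dict(m,rvec=np.array([-2.83182195e+00,  2.25692619e-03,  1.27840434e-03]),tvec=np.array([-577.3176788 ,   27.84415319,  495.99972698]))
for P in[(576,105,176),(576,128,190),(576,83,190),(576,51,210),(576,194,12)]:print('v1',P,px('wrist',P,m0).round(0))
```

```text
[576.12840869 104.75723361 176.0756857 ] [-575.84825342   70.82249631  375.2986494 ] [-2.83207127e+00 -1.39078623e-03  1.56370212e-04]
(576, 105, 176) [[316. 294.]]
(576, 105, 159) [[316. 278.]]
(576, 128, 190) [[316. 255.]]
(576, 128, 162) [[316. 233.]]
(576, 140, 150) [[316. 200.]]
(576, 110, 150) [[316. 261.]]
(576, 51, 210) [[316. 460.]]
(576, 196, 12) [[316.  84.]]
v1 (576, 105, 176) [[313. 209.]]
v1 (576, 128, 190) [[313. 180.]]
v1 (576, 83, 190) [[313. 244.]]
v1 (576, 51, 210) [[313. 298.]]
v1 (576, 194, 12) [[314.  86.]]
```

View pics/s2.png

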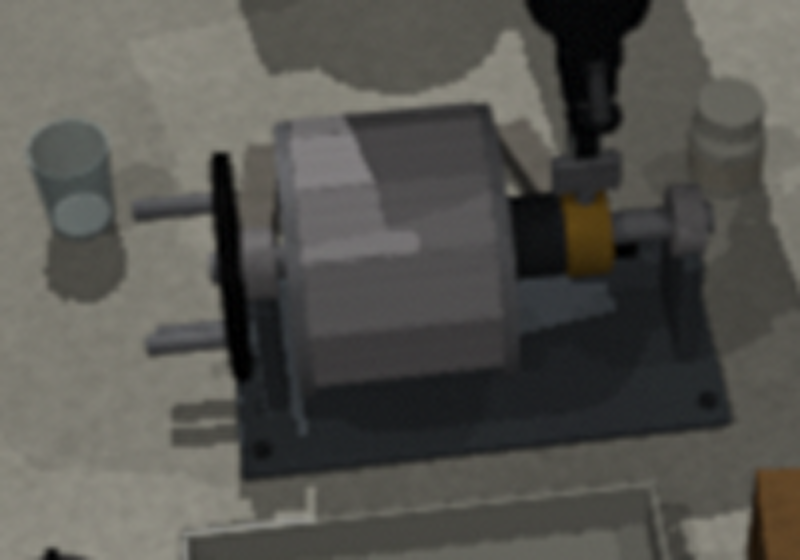

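Run:
```python
from h import *
print('tip',arm.tip_reach,[a for a in dir(arm) if a[0]!='_'])
m=arm.camera_model('wrist');Rm=cv2.Rodrigues(np.array(m['rvec']))[0];print('cam',-Rm.T@m['tvec'],Rm.T[:,2]); s=arm.sense();print(s['width'],s['wrist_force'],s['eef_pos'])
for z in(159,176,190,200,210):print(z,px('wrist',[(576,94,z),(576,105,z),(576,116,z),(582,116,z)],m).round(0).tolist())
im=cv2.imread('pics/w2.png')[220:360,246:386];cv2.imwrite('pics/w2c.png',cv2.resize(im,(560,560),interpolation=cv2.INTER_CUBIC))
```

```text
tip 17.0 ['MotionError', 'camera_model', 'cut_out', 'finish_job', 'mark_of', 'read_camera', 'sense', 'tip_reach']
cam [575.76320042 182.31630726 335.74337573] [ 4.17811884e-05 -3.04602489e-01 -9.52479565e-01]
0.08080330116826737 [ 0.26329469 -0.09850835 -0.13628543] [576.12840869 104.75723361 176.0756857 ]
159 [[316.0, 300.0], [316.0, 278.0], [316.0, 256.0], [329.0, 256.0]]
176 [[316.0, 317.0], [316.0, 294.0], [316.0, 270.0], [330.0, 270.0]]
190 [[316.0, 334.0], [316.0, 310.0], [316.0, 284.0], [331.0, 284.0]]
200 [[316.0, 349.0], [316.0, 323.0], [316.0, 296.0], [332.0, 296.0]]
210 [[316.0, 364.0], [316.0, 337.0], [316.0, 309.0], [334.0, 309.0]]
```

View pics/w2c.png

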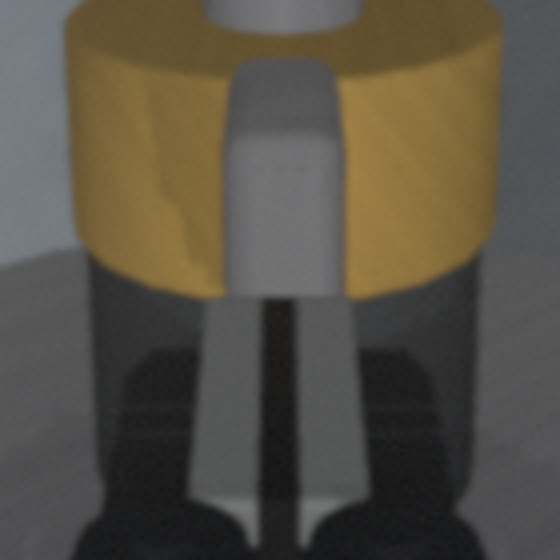

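Run:
```python
from h import *
for z in(159,176,190,198,205):print(z,((px('scene',[(576,94,z),(576,105,z),(576,116,z),(576,128,z)])-[180,180])*4).round(0).tolist())
im=arm.read_camera('scene')[190:250,295:355];cv2.imwrite('pics/s3.png',cv2.resize(im,(600,600),interpolation=cv2.INTER_CUBIC)[:,:,::-1])
```

```text
159 [[566.0, 189.0], [583.0, 188.0], [600.0, 186.0], [618.0, 184.0]]
176 [[566.0, 171.0], [583.0, 170.0], [600.0, 168.0], [619.0, 166.0]]
190 [[566.0, 156.0], [584.0, 154.0], [601.0, 153.0], [619.0, 151.0]]
198 [[567.0, 147.0], [584.0, 146.0], [601.0, 144.0], [620.0, 142.0]]
205 [[567.0, 140.0], [584.0, 138.0], [601.0, 136.0], [620.0, 135.0]]
```

View pics/s3.png

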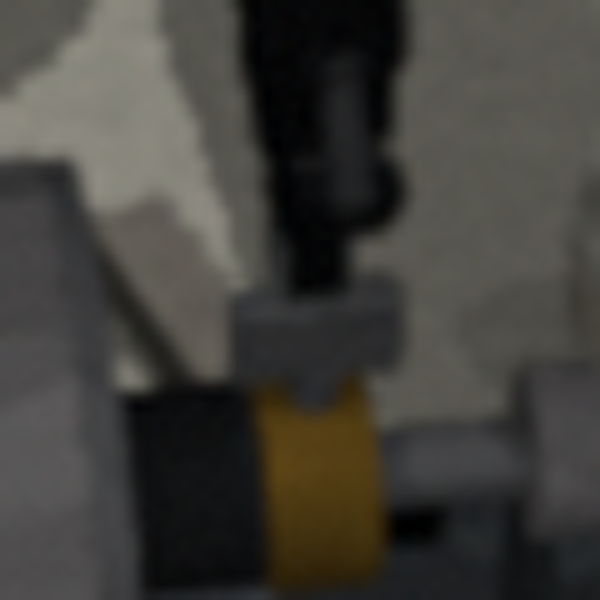

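The fingertips really stand about z≈196, above the wing top at 190. In both views they are about 35 mm further back than the stated tip offset puts them. The closed width of 0 with no contact force agrees. I'll open, go about 32 mm lower and grip again, watching the force.

```bash
python3 -m handwheel '[0,0,0,0,0,0,0, 0,0,0,0,0,0,0, 0,0,0,0,0,0,0, 0,0,0,0,0,0,0, 0,0,0,0,0,0,0, 0,0.011,0,0,0,0,0, 0,0.011,0,0,0,0,0, 0,0.010,0,0,0,0,0, 0,0,0,0,0,0,0]';  python3 -m handwheel '[0,0,0,0,0,0,255, 0,0,0,0,0,0,255, 0,0,0,0,0,0,255, 0,0,0,0,0,0,255, 0,0,0,0,0,0,255, 0,0,0,0,0,0,255,0,0,0,0,0,0,255]'
```

```text
time_s: 7.1
eef_pos: [575.0, 104.5, 142.0]
eef_rot: [-0.499, 0.501, -0.501, 0.499]
wrist_force: [-0.2, 0.1, 0.4]
width: 85.3
time_s: 7.8
eef_pos: [576.7, 104.8, 144.5]
eef_rot: [0.5, -0.5, 0.5, -0.5]
wrist_force: [4.4, -0.6, 2.2]
width: 11.4
```

```bash
python3 -m handwheel '[0,0,0,0,-0.143,0,255, 0,0,0,0,-0.143,0,255, 0,0,0,0,-0.143,0,255, 0,0,0,0,-0.143,0,255, 0,0,0,0,-0.143,0,255, 0,0,0,0,-0.143,0,255, 0,0,0,0,-0.143,0,255, 0,0,0,0,-0.143,0,255, 0,0,0,0,-0.143,0,255, 0,0,0,0,-0.143,0,255, 0,0,0,0,-0.133,0,255, 0,0,0,0,0,0,255]'; python3 -m handwheel '[0,0,0,0,0,0,255, 0,0,0,0,0,0,255]'
python3 - <<'E'
from h import *
p,r=tool();print(p,r.as_matrix().round(3));print(arm.sense()['torque'])
E
```

```text
time_s: 9.0
eef_pos: [578.0, 106.1, 144.6]
eef_rot: [0.708, -0.706, -0.0, -0.002]
wrist_force: [14.9, 8.8, -4.6]
width: 11.0
time_s: 9.2
eef_pos: [578.0, 106.0, 144.6]
eef_rot: [0.708, -0.706, 0.001, -0.004]
wrist_force: [13.4, 8.8, -5.2]
width: 11.3
[578.0153752  106.04291806 144.5603396 ] [[ 1.     0.003  0.007]
 [-0.007  0.002  1.   ]
 [ 0.003 -1.     0.002]]
[ 1.80321995 -2.96611356  0.05231967]
```

```bash
python3 -m handwheel '[0.001,0,0.006,0,0,0,255, 0,0,0.006,0,0,0,255, 0,0,0.006,0,0,0,255, 0,0,0.006,0,0,0,255, 0,0,0.006,0,0,0,255, 0,0,0.006,0,0,0,255, 0,0,0.001,0,0,0,255, 0,0,0,0,0,0,255, 0,0,0,0,0,0,255, 0,0,0,0,0,0,255]'
python3 - <<'E'
from h import *
im=arm.read_camera('top');rect('top','wing',190,1)
cv2.imwrite('pics/t3.png',cv2.resize(im[195:300,260:480],(800,382),interpolation=cv2.INTER_CUBIC)[:,:,::-1])
im=arm.read_camera('wrist');cv2.imwrite('pics/w3.png',im[:,:,::-1])
E
```

```text
time_s: 10.2
eef_pos: [578.0, 141.9, 144.5]
eef_rot: [0.707, -0.707, 0.002, -0.003]
wrist_force: [5.6, 1.7, 3.6]
width: 11.1
```

View pics/t3.png

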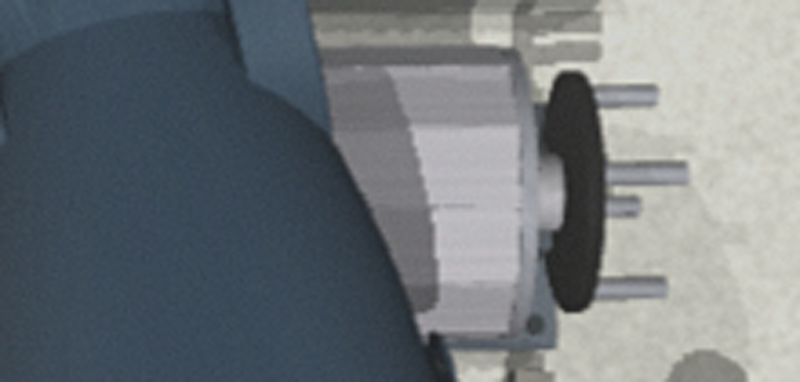

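```bash
python3 -m handwheel '[0,0,0,0,0,0,0, 0,0,0,0,0,0,0, 0,0,0,0,0,0,0, 0,0,0,0,0,0,0, 0,0,0,0,0,0,0, 0,-0.03,0,0,0,0,0, 0,-0.03,0,0,0,0,0, 0,-0.03,0,0,0.143,0,0, 0,0,0,0,0.143,0,0,0,0,0,0,0.143,0,0]'; python3 -m handwheel '[0,0,0,0,0.143,0,0, 0,0,0,0,0.143,0,0, 0,0,0,0,0.143,0,0, 0,0,0,0,0.143,0,0, 0,0,0,0,0.143,0,0, 0,0,0,0,0.143,0,0, 0,0,0,0,0.143,0,0, 0,0,0,0,0.14,0,0, 0,0,0,0,0,0,0]'
python3 - <<'E'
from h import *
p,r=tool();print(p,r.as_matrix().round(3))
im=arm.read_camera('wrist');m=arm.camera_model('wrist')
cv2.imwrite('pics/w4.png',im[:,:,::-1]);rect('wrist','wing',190,1)
for d in arm.mark_of('wrist','wing')[:2]:print(d['confidence'],w('wrist',d['at'][1],d['at'][0],176,m).round(1))
E
```

```text
time_s: 11.35
eef_pos: [577.9, 141.9, 235.1]
eef_rot: [0.69, -0.69, 0.155, -0.156]
wrist_force: [-0.7, -0.6, -1.3]
width: 85.4
time_s: 12.25
eef_pos: [577.4, 141.8, 234.1]
eef_rot: [0.498, -0.498, 0.502, -0.502]
wrist_force: [0.1, 0.2, -0.8]
width: 85.3
[577.36545399 141.76002144 234.06171472] [[-0.009 -0.     1.   ]
 [-1.     0.    -0.009]
 [-0.    -1.    -0.   ]]
wing 0.9 px [315. 248.  88.  37.] xy [576.8 147.8] size [22.  43.8] ang 88.9
0.68 [575.8 143.  176. ]
```

```bash
python3 -m handwheel '[0.0375,0,0,0,0,0,120, 0.0375,0,0,0,0,0,120, 0.0375,0,0,0,0,0,120, 0.0375,0,0,0,0,0,120, 0.0375,0,0,0,0,0,120, 0.0375,0,0,0,0,0,120, 0.0375,0,0,0,0,0,120, 0.0375,0,-0.003,0,0,0,120, 0,0,0,0,0,0,120]'
python3 - <<'E'
from h import *
p,r=tool();print(p)
im=arm.read_camera('wrist');m=arm.camera_model('wrist')
cv2.imwrite('pics/w5.png',im[:,:,::-1])
for d in arm.mark_of('wrist','peg0')[:4]:print(d['confidence'],np.round(d['at']),w('wrist',d['at'][1],d['at'][0],180,m).round(1),w('wrist',d['at'][1],d['at'][0],120,m).round(1))
E
```

```text
time_s: 13.3
eef_pos: [571.7, -162.2, 233.8]
eef_rot: [-0.498, 0.498, -0.502, 0.502]
wrist_force: [0.3, 0.2, -0.0]
width: 45.3
[ 571.6970472  -162.15060228  233.80170788]
0.89 [214. 410.] [ 622.6 -139.3  180. ] [ 636.7 -155.3  120. ]
0.83 [220. 236.] [ 529.4 -141.6  180. ] [ 517.3 -158.2  120. ]
0.78 [247. 328.] [ 578.4 -157.6  180. ] [ 580.1 -178.7  120. ]
```

View pics/w5.png

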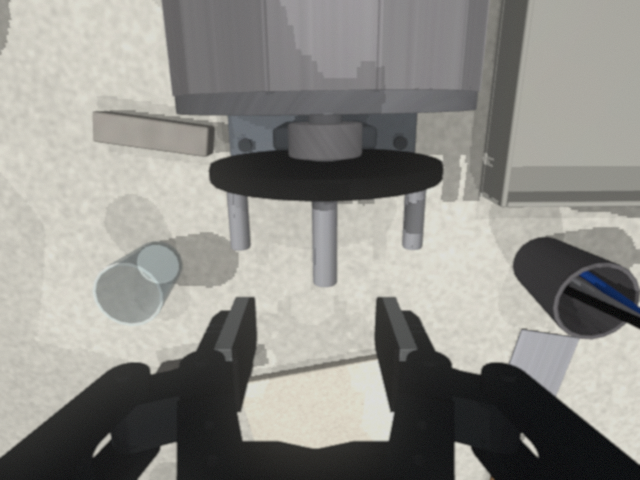

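```bash
python3 -m handwheel '[-0.002,0.03,0.005,0,0,0,120, 0,0.03,0,0,0,0,120, 0,0.02,0,0,0,0,120, 0,0.01,0,0,0,0,120, 0,0,0,0,0,0,190, 0,0,0,0,0,0,190, 0,0,0,0,0,0,190, 0,0,0,0,0,0,190]'
python3 - <<'E'
from h import *
im=arm.read_camera('wrist')
cv2.imwrite('pics/w6.png',cv2.resize(im[200:420,180:460],(560,440))[:,:,::-1])
E
```

```text
time_s: 14.2
eef_pos: [577.9, -156.4, 145.1]
eef_rot: [-0.499, 0.498, -0.501, 0.502]
wrist_force: [-0.2, 0.5, -0.5]
width: 21.6
```

View pics/w6.png

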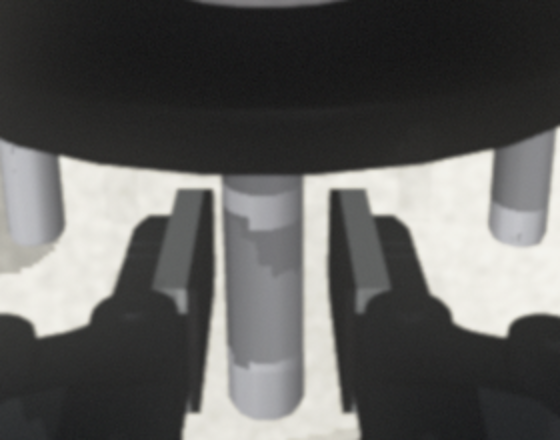

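The peg sits between the pads with clearance. That makes 12 pictures viewed. Turning now, top towards +x.

```bash
python3 -m handwheel '[0,0,0.004,0,0,0,190, 0,0.0005,0.0078,0,0,0,190, 0,0.0015,0.0077,0,0,0,190, 0,0.0025,0.0074,0,0,0,190, 0,0.0035,0.007,0,0,0,190, 0,0.0044,0.0065,0,0,0,190, 0,0.0052,0.0059,0,0,0,190, 0,0.0059,0.0052,0,0,0,190, 0,0.0065,0.0044,0,0,0,190, 0,0,0,0,0,0,190, 0,0,0,0,0,0,190]'; python3 -m handwheel '[0,0,-0.003,0,0,0,120, 0,0,0,0,0,0,120, 0,-0.03,0,0,0,0,120, 0,-0.03,0,0,0,0,120, 0,-0.04,0,0,0,0,120, 0,0,-0.04,0,0,0,120, 0,0,-0.04,0,0,0,120, 0,0,0,0,0,0,120]'
python3 - <<'E'
from h import *
p,r=tool();print(p)
im=arm.read_camera('wrist');m=arm.camera_model('wrist')
im2=arm.read_camera('top');print(arm.sense()['time_s'])
cv2.imwrite('pics/w7.png',np.hstack([im[0:480],cv2.resize(im2[190:310,310:470],(640,480))])[:,::1,::-1])
for c in('wrist','top'):
  for q,z in(('peg0',172),('port',160)):
    for d in arm.mark_of(c,q)[:4]:print(c,q,round(d['confidence'],2),np.round(d['at']),w(c,d['at'][1],d['at'][0],z,m if c=='wrist' else None).round(1))
E
```

```text
time_s: 15.35
eef_pos: [633.4, -156.7, 114.2]
eef_rot: [-0.498, 0.498, -0.502, 0.502]
wrist_force: [0.1, 0.1, -0.1]
width: 21.4
time_s: 16.15
eef_pos: [545.6, -155.8, 214.3]
eef_rot: [0.498, -0.499, 0.503, -0.501]
wrist_force: [0.7, 0.1, -0.2]
width: 45.2
[ 545.62113526 -155.7620078   214.28420471]
16.25
wrist peg0 0.97 [251. 463.] [ 624.9 -151.9  172. ]
wrist peg0 0.96 [222. 292.] [ 535.9 -135.7  172. ]
wrist peg0 0.84 [212. 398.] [ 590.1 -131.   172. ]
wrist peg0 0.78 [265. 315.] [ 547.5 -159.2  172. ]
top peg0 0.87 [221. 439.] [ 624.9 -165.7  172. ]
top peg0 0.81 [257. 437.] [ 547.1 -157.8  172. ]
top peg0 0.78 [272. 434.] [ 515.3 -149.7  172. ]
top peg0 0.64 [239. 427.] [ 586.4 -137.9  172. ]
top port 0.33 [319. 406.] [416.7 -88.7 160. ]
```

Run:
```python
import cv2
im=cv2.imread('pics/w7.png');cv2.imwrite('pics/w7b.png',im[:,640:])
```

```text
(no output)
```

View pics/w7b.png

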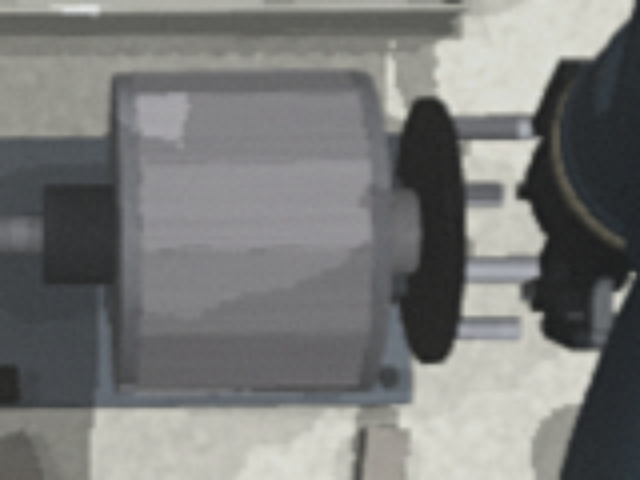

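```bash
python3 -m handwheel '[0.002,0.03,0.002,0,0,0,120, 0,0.027,0,0,0,0,120, 0,0.02,0,0,0,0,120, 0,0,0,0,0,0,190, 0,0,0,0,0,0,190, 0,0,0,0,0,0,190]';python3 -m handwheel '[0,0,0.004,0,0,0,190, 0,-0.0035,0.007,0,0,0,190, 0,-0.0025,0.0074,0,0,0,190, 0,-0.0015,0.0077,0,0,0,190, 0,-0.0005,0.0078,0,0,0,190, 0,0.0005,0.0078,0,0,0,190, 0,0.0015,0.0077,0,0,0,190, 0,0.0025,0.0074,0,0,0,190, 0,0.0035,0.007,0,0,0,190, 0,0.0044,0.0065,0,0,0,190, 0,0.0052,0.0059,0,0,0,190, 0,0,0,0,0,0,190]'; python3 -m handwheel '[0,0,-0.003,0,0,0,120, 0,0,0,0,0,0,120, 0,-0.03,0,0,0,0,120, 0,-0.03,0,0,0,0,120, 0,-0.03,0,0,0,0,120, 0,0,-0.04,0,0,0,120, 0,0,-0.04,0,0,0,120, 0,0,0,0,0,0,120]'
python3 - <<'E'
from h import *
p,r=tool();print(p)
im=arm.read_camera('wrist');m=arm.camera_model('wrist')
im2=arm.read_camera('top')
cv2.imwrite('pics/w8.png',cv2.resize(im2[190:310,310:470],(640,480))[:,:,::-1])
cv2.imwrite('pics/w8w.png',im[:,:,::-1])
for c in('wrist','top'):
  for q,z in(('peg0',162),('port',199)):
    for d in arm.mark_of(c,q)[:4]:print(c,q,round(d['confidence'],2),np.round(d['at']),w(c,d['at'][1],d['at'][0],z,m if c=='wrist' else None).round(1))
E
```

```text
time_s: 17.05
eef_pos: [552.2, -158.1, 137.9]
eef_rot: [0.498, -0.498, 0.502, -0.502]
wrist_force: [-5.8, 0.3, -2.4]
width: 21.9
time_s: 18.25
eef_pos: [629.4, -158.6, 128.2]
eef_rot: [-0.498, 0.498, -0.501, 0.502]
wrist_force: [-0.2, -0.1, -0.1]
width: 21.9
time_s: 19.05
eef_pos: [540.9, -157.7, 218.0]
eef_rot: [0.498, -0.498, 0.503, -0.501]
wrist_force: [0.8, -0.2, -0.1]
width: 45.0
[ 540.87121504 -157.73065906  217.9895943 ]
wrist peg0 0.89 [248. 463.] [ 625.  -157.6  162. ]
wrist peg0 0.89 [216. 300.] [ 534.9 -138.1  162. ]
wrist peg0 0.87 [210. 416.] [ 597.5 -135.3  162. ]
wrist peg0 0.62 [254. 318.] [ 544.3 -160.4  162. ]
top peg0 0.97 [260. 440.] [ 541.9 -166.6  162. ]
top peg0 0.89 [223. 431.] [ 624.6 -151.6  162. ]
top peg0 0.84 [268. 428.] [ 523.8 -140.2  162. ]
top peg0 0.64 [238. 426.] [ 590.6 -138.6  162. ]
top port 0.66 [284. 369.] [486.5  -9.4 199. ]
```

View pics/w8.png

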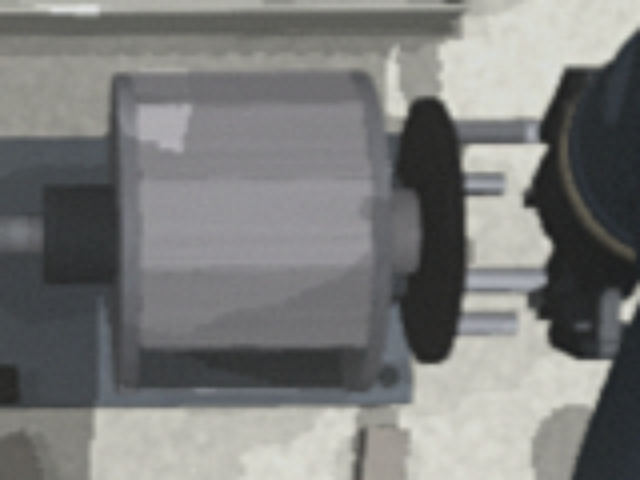

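Port now shows at the near side (dark recess, rows 345–390 in the crop), about 80° short of the top. One more stroke in the same direction.

```bash
python3 -m handwheel '[0,0.03,0,0,0,0,120, 0,0.03,0,0,0,0,120, 0,0.02,0,0,0,0,120, 0,0.002,0,0,0,0,120,0,0,0,0,0,0,120]'
python3 - <<'E'
from h import *
p,r=tool();print(p)
im=arm.read_camera('wrist');m=arm.camera_model('wrist')
for d in arm.mark_of('wrist','peg0')[:4]:print(round(d['confidence'],2),np.round(d['at']),w('wrist',d['at'][1],d['at'][0],168,m).round(1))
E
```

```text
time_s: 19.85
eef_pos: [545.8, -158.0, 135.7]
eef_rot: [0.498, -0.498, 0.502, -0.502]
wrist_force: [0.3, -0.1, 0.7]
width: 45.1
[ 545.81904517 -158.00680507  135.68458513]
0.82 [318. 524.] [ 618.7 -152.2  168. ]
0.73 [335. 304.] [ 541.7 -158.5  168. ]
```

```bash
python3 -m handwheel '[0,0,0,0,0,0,190, 0,0,0,0,0,0,190, 0,0,0,0,0,0,190]'; python3 -m handwheel '[0,-0.0042,0.0066,0,0,0,190, 0,-0.0032,0.0069,0,0,0,190, 0,-0.0023,0.0074,0,0,0,190, 0,-0.0014,0.0076,0,0,0,190, 0,-0.0004,0.0076,0,0,0,190, 0,0.0006,0.0078,0,0,0,190, 0,0.0016,0.0074,0,0,0,190, 0,0.0025,0.0073,0,0,0,190, 0,0.0035,0.007,0,0,0,190, 0,0.0043,0.0063,0,0,0,190, 0,0.0051,0.0058,0,0,0,190, 0,0,0,0,0,0,190]'; python3 -m handwheel '[0,0,0,0,0,0,190,0,0,0,0,0,0,190]'
python3 - <<'E'
from h import *
im=arm.read_camera('top')
cv2.imwrite('pics/t9.png',cv2.resize(im[190:310,310:470],(640,480))[:,:,::-1])
for q,z in(('peg0',162),('port',199)):
    for d in arm.mark_of('top',q)[:4]:print(q,round(d['confidence'],2),np.round(d['at']),w('top',d['at'][1],d['at'][0],z).round(1))
E
```

```text
time_s: 20.25
eef_pos: [545.5, -158.1, 136.0]
eef_rot: [-0.498, 0.498, -0.502, 0.502]
wrist_force: [-2.2, -0.5, 1.8]
width: 21.8
time_s: 21.45
eef_pos: [623.3, -158.5, 128.7]
eef_rot: [0.498, -0.498, 0.502, -0.501]
wrist_force: [-0.5, 1.1, -0.1]
width: 21.6
time_s: 21.65
eef_pos: [623.3, -158.6, 129.8]
eef_rot: [-0.498, 0.498, -0.502, 0.502]
wrist_force: [-0.8, 0.2, -0.9]
width: 21.7
peg0 0.9 [267. 428.] [ 527.3 -140.6  162. ]
peg0 0.7 [232. 425.] [ 603.3 -136.8  162. ]
peg0 0.65 [224. 434.] [ 621.7 -157.2  162. ]
peg0 0.63 [264. 436.] [ 534.3 -158.1  162. ]
port 0.75 [252. 184.] [555.4 373.6 199. ]
port 0.74 [242. 375.] [574.3 -23.9 199. ]
```

```bash
python3 -m handwheel '[0,0,-0.003,0,0,0,120, 0,0,0,0,0,0,120, 0,-0.03,0,0,0,0,60, 0,-0.035,0,0,0,0,60, 0,-0.035,0,0,0,0,60, -0.0375,0,-0.006,0,0,0,60, -0.0375,0,-0.006,0,0,0,60, -0.0375,0,-0.006,0,0,0,60, -0.0375,0,-0.006,0,0,0,60, -0.0375,0,-0.006,0,0,0,60, -0.0375,0,-0.006,0,0,0,60, -0.0375,0,-0.006,0,0,0,60]'; python3 -m handwheel '[-0.0375,0,-0.001,0,0,0,60, 0,0,0,0,-0.143,0,60, 0,0,0,0,-0.143,0,60, 0,0,0,0,-0.143,0,60, 0,0,0,0,-0.143,0,60, 0,0,0,0,-0.143,0,60, 0,0,0,0,-0.143,0,60, 0,0,0,0,-0.143,0,60, 0,0,0,0,-0.143,0,60, 0,0,0,0,-0.143,0,60, 0,0,0,0,-0.143,0,60, 0,0,0,0,-0.132,0,60]'; python3 -m handwheel '[0,0,0,0,0,0,60]'
python3 - <<'E'
from h import *
p,r=tool();print(p,r.as_matrix().round(3))
im=arm.read_camera('wrist');m=arm.camera_model('wrist')
cv2.imwrite('pics/w10.png',im[:,:,::-1]);rect('wrist','wing',190,1)
for d in arm.mark_of('wrist','wing')[:2]:print(d['confidence'],w('wrist',d['at'][1],d['at'][0],176,m).round(1))
E
```

```text
time_s: 23.0
eef_pos: [579.5, 105.6, 229.6]
eef_rot: [-0.498, 0.498, -0.502, 0.502]
wrist_force: [0.1, 0.3, -0.2]
width: 65.2
time_s: 24.2
eef_pos: [579.2, 141.7, 229.5]
eef_rot: [0.707, -0.707, 0.003, -0.004]
wrist_force: [0.3, 1.5, -0.7]
width: 65.4
time_s: 24.3
eef_pos: [579.2, 141.7, 229.5]
eef_rot: [0.707, -0.707, 0.005, -0.005]
wrist_force: [-0.6, 0.0, 0.2]
width: 65.6
[579.17125746 141.69317077 229.49440111] [[ 1.     0.     0.013]
 [-0.013  0.     1.   ]
 [ 0.    -1.     0.   ]]
wing 0.71 px [316. 250.  24.  93.] xy [572.8 141.8] size [12.2 49.5] ang 88.4
0.73 [578.5 142.1 176. ]
```

```bash
python3 -m handwheel '[-0.002,0.03,0,0,0,0,60, 0,0.03,0,0,0,0,60, 0,0.025,0,0,0,0,60, 0,0,0,0,0,0,60, 0,0,0,0,0,0,255, 0,0,0,0,0,0,255, 0,0,0,0,0,0,255, 0,0,0,0,0,0,255, 0,0,0,0,0,0,255, 0,0,0,0,0,0,255]'; python3 -m handwheel '[0,0,-0.006,0,0,0,255, 0,0,-0.006,0,0,0,255, 0,0,-0.006,0,0,0,255, 0,0,-0.006,0,0,0,255, 0,0,-0.006,0,0,0,255, 0,0,-0.005,0,0,0,255, 0,0,-0.002,0,0,0,255, 0,0,0,0,0,0,255]';python3 -m handwheel '[0,0,-0.002,0,0,0,255, 0,0,0,0,0,0,255]'
```

```text
time_s: 25.45
eef_pos: [577.9, 142.0, 145.6]
eef_rot: [0.707, -0.707, 0.005, -0.006]
wrist_force: [0.2, -0.0, 6.9]
width: 11.1
time_s: 26.25
eef_pos: [578.0, 106.1, 145.7]
eef_rot: [0.708, -0.706, 0.004, -0.007]
wrist_force: [4.3, 11.4, 3.2]
width: 10.9
time_s: 26.45
eef_pos: [578.0, 105.8, 145.7]
eef_rot: [0.709, -0.705, 0.004, -0.006]
wrist_force: [3.8, 22.4, 2.6]
width: 11.2
```

The collar is against its stop: 22 N for only 0.3 mm more travel. Now tightening.

```bash
python3 -m handwheel '[0,0,0.0005,0,0.143,0,255, 0,0,0,0,0.143,0,255, 0,0,0,0,0.143,0,255, 0,0,0,0,0.143,0,255, 0,0,0,0,0.143,0,255, 0,0,0,0,0.143,0,255, 0,0,0,0,0.143,0,255, 0,0,0,0,0.143,0,255, 0,0,0,0,0.143,0,255, 0,0,0,0,0.143,0,255, 0,0,0,0,0.14,0,255, 0,0,0,0,0.03,0,255]'; python3 -m handwheel '[0,0,0,0,0,0,255, 0,0,0,0,0,0,255]'
python3 - <<'E'
from h import *
p,r=tool();print(p,r.as_matrix().round(3),arm.sense()['torque'])
E
```

```text
time_s: 27.65
eef_pos: [576.9, 104.8, 145.6]
eef_rot: [0.489, -0.487, 0.512, -0.512]
wrist_force: [-2.8, 9.1, 9.2]
width: 10.9
time_s: 27.85
eef_pos: [576.9, 104.8, 145.6]
eef_rot: [0.49, -0.488, 0.511, -0.51]
wrist_force: [-3.0, 9.5, 9.5]
width: 10.8
[576.8758617  104.7534218  145.61769075] [[-0.043  0.001  0.999]
 [-0.999  0.003 -0.043]
 [-0.003 -1.     0.001]] [2.02425995 0.74576405 1.06017574]
```

```bash
python3 -m handwheel '[0,0,0,0,0,0,0, 0,0,0,0,0,0,0, 0,0,0,0,0,0,0, 0,0,0,0,0,0,0, 0,-0.03,0,0,-0.04,0,0, 0,-0.04,0,0,0,0,0, 0,-0.04,0,0,0,0,0, 0,-0.04,0,0,0,0,0, 0.0,0,-0.04,0,0,0,0, 0.0,0,-0.04,0,0,0,0, 0,0,-0.04,0,0,0,0, 0,0,0,0,0,0,0]'
python3 - <<'E'
from h import *
p,r=tool();print(p,r.as_matrix().round(3))
im=arm.read_camera('wrist');m=arm.camera_model('wrist');cv2.imwrite('pics/w11.png',im[:,:,::-1])
rect('wrist','wing',190,1);rect('wrist','port',199,1)
for q,z in(('wing',176),('port',199)):
  for d in arm.mark_of('wrist',q)[:2]:print(q,d['confidence'],w('wrist',d['at'][1],d['at'][0],z,m).round(1))
im=arm.read_camera('top');cv2.imwrite('pics/t11.png',im[:,:,::-1])
rect('top','prism0',26);rect('top','port',199,2)
E
```

```text
time_s: 29.05
eef_pos: [452.9, 103.6, 295.1]
eef_rot: [0.499, -0.499, 0.501, -0.501]
wrist_force: [0.8, -0.8, -0.7]
width: 85.2
[452.90761563 103.62670911 295.14574843] [[-0.004 -0.     1.   ]
 [-1.     0.    -0.004]
 [-0.    -1.    -0.   ]]
port 0.95 px [466. 345. 228. 247.] xy [560.1  10.4] size [154.9 202.3] ang 0.5
wing 0.89 [576.2 106.6 176. ]
prism0 0.96 px [241. 289.  18.  42.] xy [489.8 289.5] size [101.  26.] ang 15.3
prism0 0.86 px [136. 255.  45.  18.] xy [586.8 543.9] size [ 30.7 103.4] ang 5.1
prism0 0.62 px [510. 307.  20.  46.] xy [ 450.3 -355.3] size [100.2  35.4] ang 12.0
prism0 0.61 px [409. 308.   4.  22.] xy [ 454.6 -118.9] size [14.3 42.9] ang 87.7
port 0.76 px [418. 248.  60.  78.] xy [ 573.1 -118.8] size [163.5 116.7] ang 8.8
```

View pics/w11.png

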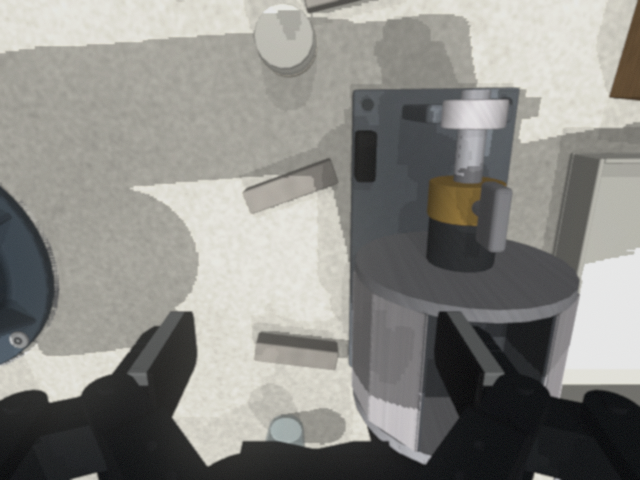

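The port is at the top and the wing lies along the shaft at the home position. The prism at y≈337 has been knocked to (490,290), as the task warned. I'll re-measure the prisms from the wrist camera and then go to the nearest.

```bash
python3 -m handwheel '[0.008,0,-0.027,0,-0.147,0,90, 0,0,0,0,-0.147,0,90, 0,0,0,0,-0.147,0,90, 0,0,0,0,-0.147,0,90, 0,0,0,0,-0.147,0,90, 0,0,0,0,-0.147,0,90, 0,0,0,0,-0.147,0,90, 0,0,0,0,-0.147,0,90, 0,0,0,0,-0.147,0,90, 0,0,0,0,-0.147,0,90, 0,0,0,0,-0.147,0,90, 0,0,0,0,-0.147,0,90]'; python3 -m handwheel '[0,0.04,0,0,-0.144,0,90, 0,0.04,0,0,0,0,90, 0,0.04,0,0,0,0,90, 0,0.03,0,0,0,0,90, 0,0,0,0,0,0,90]'
python3 - <<'E'
from h import *
arm.read_camera('wrist');rect('wrist','prism0',26,3);p,r=tool();print(p,np.degrees(np.arctan2(*r.as_matrix()[1::-1,2])));to([426.3,95.8,-8],np.radians(109.1))
arm.read_camera('top');rect('top','prism0',26)
E
```

```text
time_s: 30.65
eef_pos: [430.0, 96.0, 294.2]
eef_rot: [-0.704, 0.704, 0.068, -0.069]
wrist_force: [-0.7, -0.2, -0.5]
width: 55.1
time_s: 31.15
eef_pos: [427.5, 95.4, 141.2]
eef_rot: [-0.697, 0.697, 0.115, -0.119]
wrist_force: [-0.3, 0.3, -0.0]
width: 55.4
prism0 0.82 px [ 40. 121.  80. 156.] xy [ 430.6 -103.2] size [ 37.7 104.5] ang 81.6
prism0 0.75 px [317. 215.  37. 141.] xy [427.4  97.9] size [102.8  26.3] ang 19.7
prism0 0.59 px [521. 360.  58.  36.] xy [484.9 283.6] size [32.5 39.1] ang 14.8
[429.86687162  96.00410177 145.12458126] 109.02707488496769
shift(tool mm) [ -3.4 153.1   1. ]
 turn [-0.    -0.001 -0.   ]
 turn [ 1.00e-03  3.14e+00 -0.00e+00]
prism0 0.8 px [405. 319.  18.  42.] xy [ 429.  -108.3] size [ 33.  104.3] ang 81.6
prism0 0.77 px [239. 292.  21.  43.] xy [489.7 286.1] size [103.8  30.7] ang 14.0
prism0 0.58 px [510. 307.  17.  43.] xy [ 450.1 -354. ] size [98.8 35.6] ang 12.1
prism0 0.58 px [137. 254.  45.  14.] xy [586.6 542.8] size [ 30.8 105.5] ang 4.8
prism0 0.36 px [312. 236.  13.   8.] xy [626.4 106.8] size [10.9 33.3] ang 11.3
```

```bash
python3 -m handwheel '[-0.002,0.04,0.001,0,0,0,90, 0,0.04,0,0,0,0,90, 0,0.035,0,0,0,0,90, 0,0.025,0,0,0,0,90, 0,0.01,0,0,0,0,90, 0,0,0,0,0,0,90]'; python3 -m handwheel '[0,0,0,0,0,0,255, 0,0,0,0,0,0,255, 0,0,0,0,0,0,255, 0,0,0,0,0,0,255, 0,0,0,0,0,0,255]'
```

```text
time_s: 31.95
eef_pos: [427.7, 96.4, -5.4]
eef_rot: [0.697, -0.697, -0.117, 0.117]
wrist_force: [0.5, -0.5, 0.3]
width: 55.1
time_s: 32.45
eef_pos: [428.7, 96.6, -3.9]
eef_rot: [0.697, -0.697, -0.118, 0.116]
wrist_force: [-2.4, -1.2, 15.0]
width: 24.7
```

Gripped (24.7 mm). 15 N upward suggests the tips are close to the bench, so I'll grip slightly higher next time. Lifting and turning to jaws along x.

```bash
python3 -m handwheel '[0,-0.02,0,0,0,0,255, 0,-0.04,0,0,0,0,255, 0,-0.04,0,0,-0.1375,0,255, 0,-0.04,0,0,-0.1375,0,255, 0,-0.04,0,0,-0.1375,0,255, 0,-0.04,0,0,-0.1375,0,255, 0,-0.045,0,0,-0.1375,0,255, 0,0,0,0,-0.1375,0,255, 0,0,0,0,-0.1375,0,255, 0,0,0,0,-0.1375,0,255, 0,0,0,0,-0.1375,0,255, 0,0,0,0,0,0,255]'; python3 -m handwheel '[-0.0293,0,-0.0335,0,0,0,255, -0.0293,0,-0.0335,0,0,0,255, -0.0293,0,-0.0335,0,0,0,255, -0.0293,0,-0.0335,0,0,0,255, 0,0,0,0,0,0,255, 0,0,0,0,0,0,255]'
python3 - <<'E'
from h import *
p,r=tool();print(p,r.as_matrix().round(3))
m=arm.camera_model('wrist');im=arm.read_camera('wrist');cv2.imwrite('pics/w12.png',im[:,:,::-1])
rect('wrist','port',199,2)
for d in arm.mark_of('wrist','port')[:2]:print(d['confidence'],d['at'],w('wrist',d['at'][1],d['at'][0],199,m).round(1))
E
```

```text
time_s: 33.65
eef_pos: [427.4, 96.3, 260.3]
eef_rot: [-0.499, 0.5, 0.501, -0.5]
wrist_force: [0.4, 0.0, -1.9]
width: 24.3
time_s: 34.25
eef_pos: [561.4, -21.6, 259.2]
eef_rot: [0.502, -0.501, -0.498, 0.499]
wrist_force: [0.0, 0.2, -1.7]
width: 24.0
[561.42949866 -21.61593158 259.2300968 ] [[ 0.006 -0.001 -1.   ]
 [ 1.     0.     0.006]
 [ 0.    -1.     0.001]]
port 0.74 px [291. 180. 272. 358.] xy [573.2 -21.9] size [139.8 141.5] ang 0.9
0.71 [254.2, 288.7] [576.  -18.7 199. ]
```

View pics/w12.png

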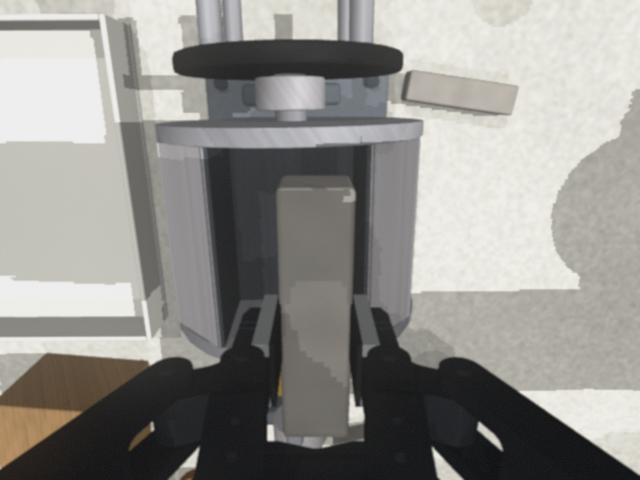

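The last picture shows the prism held level and centred over the dark pocket. The pocket spans cols 207–370 and its centre is at x≈576, y≈−19. I'll lower it inside and release.

```bash
python3 -m handwheel '[0.001,0.035,0,0,0,0,255, 0,0.025,0,0,0,0,255, 0,0.015,0,0,0,0,255, 0,0.01,0,0,0,0,255, 0,0,0,0,0,0,255]'; python3 -m handwheel '[0,0,0,0,0,0,150, 0,0,0,0,0,0,150, 0,0,0,0,0,0,150, 0,0,0,0,0,0,150, 0,0,0,0,0,0,150]'; python3 -m handwheel '[0,-0.03,0,0,0,0,150, 0,-0.04,0,0,0,0,150, 0,-0.03,0,0,0,0,150, 0,0,0,0,0,0,150]'
python3 - <<'E'
from h import *
arm.read_camera('wrist');rect('wrist','prism0',161,3)
E
```

```text
time_s: 34.9
eef_pos: [560.4, -19.5, 174.0]
eef_rot: [0.5, -0.5, -0.5, 0.5]
wrist_force: [-0.5, 0.1, -0.5]
width: 24.2
time_s: 35.4
eef_pos: [561.4, -20.1, 174.6]
eef_rot: [-0.5, 0.5, 0.5, -0.5]
wrist_force: [0.3, 0.5, -0.2]
width: 35.3
time_s: 35.8
eef_pos: [562.7, -20.1, 278.5]
eef_rot: [-0.499, 0.502, 0.501, -0.498]
wrist_force: [0.8, 0.1, -1.3]
width: 35.6
prism0 0.92 px [457.  92. 118.  44.] xy [ 473.  -105.3] size [18.9 70.1] ang 81.9
prism0 0.83 px [317. 212.  42. 143.] xy [559.3 -25.4] size [ 26.  100.2] ang 0.0
prism0 0.82 px [358. 426.  52.  34.] xy [527.7 151.9] size [38.2 31.1] ang 2.1
```

```bash
python3 -m handwheel '[-0.0218,0,0.0333,0,0,0,90, -0.0218,0,0.0333,0,0,0,90, -0.0218,0,0.0333,0,0,0,90, -0.0218,0,0.0333,0,0.143,0,90]'; python3 -m handwheel '[0,0,0,0,0.143,0,90, 0,0,0,0,0.143,0,90, 0,0,0,0,0.143,0,90, 0,0.02,0,0,0.143,0,90, 0,0.03,0,0,0.143,0,90, 0,0.03,0,0,0.143,0,90, 0,0.03,0,0,0.143,0,90, 0,0.03,0,0,0.143,0,90, 0,0,0,0,0.143,0,90, 0,0,0,0,0.143,0,90, 0,0,0,0,0.143,0,90, 0,0,0,0,0,0,90]'
python3 - <<'E'
from h import *
arm.read_camera('wrist');rect('wrist','prism0',26,3);p,r=tool();print(p,np.degrees(np.arctan2(*r.as_matrix()[1::-1,2])));to([429,-107.5,1],np.radians(81.6))
E
```

```text
time_s: 36.3
eef_pos: [426.0, -107.5, 273.1]
eef_rot: [0.535, -0.534, -0.462, 0.463]
wrist_force: [0.1, -1.4, -0.2]
width: 55.2
time_s: 37.5
eef_pos: [427.1, -106.9, 133.3]
eef_rot: [0.705, -0.705, 0.053, -0.052]
wrist_force: [0.4, -0.5, -1.0]
width: 54.9
prism0 0.89 px [314. 221.  41. 148.] xy [ 426.6 -108.5] size [ 25.8 100.9] ang 82.2
prism0 0.74 px [ 24. 316.  45. 105.] xy [ 469.6 -328.2] size [33.2 85. ] ang 68.9
[ 427.36640222 -106.96980299  133.75525484] 81.86916894641143
shift(tool mm) [  1.8 132.8  -0.3]
 turn [-0.     0.005 -0.001]
 turn [-2.000e-03 -3.137e+00  0.000e+00]
```

```bash
python3 -m handwheel '[0,0.04,-0.001,0,0,0,90, 0,0.04,0,0,0,0,90, 0,0.03,0,0,0,0,90, 0,0.02,0,0,0,0,90, 0,0.003,0,0,0,0,90, 0,0,0,0,0,0,90, 0,0,0,0,0,0,255, 0,0,0,0,0,0,255, 0,0,0,0,0,0,255, 0,0,0,0,0,0,255, 0,0,0,0,0,0,255]'; python3 -m handwheel '[0,-0.02,0,0,0,0,255, 0,-0.04,0,0,0,0,255, 0,-0.04,0,0,-0.143,0,255, 0,-0.04,0,0,-0.143,0,255, 0,-0.04,0,0,-0.143,0,255, 0,-0.04,0,0,-0.143,0,255, 0,-0.045,0,0,-0.143,0,255, 0,0,0,0,-0.143,0,255, 0,0,0,0,-0.143,0,255, 0,0,0,0,-0.143,0,255, 0,0,0,0,-0.143,0,255, 0,0,0,0,-0.143,0,255]';  python3 -m handwheel '[0,0,0,0,-0.143,0,255, 0,0,0,0,-0.143,0,255, 0,0,0,0,-0.143,0,255, 0.022,0,-0.0411,0,0,0,255, 0.022,0,-0.0411,0,0,0,255, 0.022,0,-0.0411,0,0,0,255, 0.022,0,-0.0411,0,0,0,255, 0,0,0,0,0,0,255, 0,0,0,0,0,0,255]'
python3 - <<'E'
from h import *
p,r=tool();print(p,np.degrees(np.arctan2(*r.as_matrix()[1::-1,2])))
arm.read_camera('wrist')
for q in('prism0',):
  for d in arm.cut_out('wrist',q)[:3]:print(d['confidence'],np.round(d['extent']))
E
```

```text
time_s: 38.7
eef_pos: [428.7, -108.4, 2.7]
eef_rot: [-0.705, 0.705, -0.051, 0.052]
wrist_force: [-3.4, 1.4, 13.9]
width: 24.1
time_s: 39.9
eef_pos: [427.7, -108.1, 267.1]
eef_rot: [-0.565, 0.565, 0.425, -0.425]
wrist_force: [-0.1, 0.0, -1.9]
width: 23.7
time_s: 40.8
eef_pos: [578.4, 2.9, 266.1]
eef_rot: [0.463, -0.463, -0.534, 0.535]
wrist_force: [-0.9, 0.9, -0.9]
width: 23.6
[578.40710663   2.90073264 266.08974523] -171.77082325917664
0.9 [351. 187.  53. 154.]
0.77 [337. 425.  52.  32.]
0.61 [315. 304.  76. 254.]
```

```bash
python3 -m handwheel '[0,0,0,0,0.143,0,255, -0.022,0,-0.013,0,0,0,255, 0,0,0,0,0,0,255, 0,0,0,0,0,0,255]'
python3 - <<'E'
from h import *
p,r=tool();print(p,np.degrees(np.arctan2(*r.as_matrix()[1::-1,2])))
E
python3 -m handwheel '[0,0.035,0,0,0,0,255, 0,0.025,0,0,0,0,255, 0,0.018,0,0,0,0,255, 0,0.008,0,0,0,0,255, 0,0,0,0,0,0,255]'; python3 -m handwheel '[0,0,0,0,0,0,150, 0,0,0,0,0,0,150, 0,0,0,0,0,0,150, 0,0,0,0,0,0,150, 0,0,0,0,0,0,150]'; python3 -m handwheel '[0,-0.03,0,0,0,0,150, 0,-0.04,0,0,0,0,150, 0,-0.03,0,0,0,0,150, 0,0,0,0,0,0,150]'
python3 - <<'E'
from h import *
arm.read_camera('wrist');rect('wrist','prism0',161,4)
p,r=tool();print(p)
E
```

```text
time_s: 41.3
eef_pos: [590.6, -20.7, 267.0]
eef_rot: [-0.5, 0.501, 0.5, -0.499]
wrist_force: [-0.1, 0.2, -1.8]
width: 23.9
[590.56045676 -20.6753488  267.0470676 ] 179.8605572486398
time_s: 41.8
eef_pos: [590.3, -19.7, 180.2]
eef_rot: [0.5, -0.5, -0.5, 0.5]
wrist_force: [0.3, 0.0, -2.3]
width: 23.6
time_s: 42.3
eef_pos: [591.2, -19.8, 180.7]
eef_rot: [-0.5, 0.5, 0.5, -0.5]
wrist_force: [0.6, -0.1, -0.5]
width: 35.1
time_s: 42.7
eef_pos: [592.5, -19.8, 284.6]
eef_rot: [-0.499, 0.502, 0.501, -0.498]
wrist_force: [1.5, -0.5, -0.1]
width: 35.0
prism0 0.84 px [317. 214.  44. 144.] xy [589.5 -22.5] size [ 26.8 100.5] ang 0.2
prism0 0.82 px [368. 426.  24.  30.] xy [547.  157.2] size [17.2 29.7] ang 0.7
[591.47294657 -19.77517933 280.63696523]
```

```bash
python3 -m handwheel '[0.0385,0,0.0127,0,0,0,90, 0.0385,0,0.0127,0,0,0,90, 0.0385,0,0.0127,0,0,0,90, 0.0385,0,0.0127,0,0,0,90, 0.0385,0,0.0127,0,0,0,90, 0.0385,0,0.0127,0,0,0,90, 0.0385,0,0.0127,0,0,0,90, 0.0385,0,0.0127,0,0,0,90, 0,0,0,0,0,0,90]'; python3 -m handwheel '[0,0,0,0,0.1454,0,90, 0,0,0,0,0.1454,0,90, 0,0,0,0,0.1454,0,90, 0,0.02,0,0,0.1454,0,90, 0,0.03,0,0,0.1454,0,90, 0,0.03,0,0,0.1454,0,90, 0,0.03,0,0,0.1454,0,90, 0,0.03,0,0,0.1454,0,90, 0,0,0,0,0.1454,0,90, 0,0,0,0,0,0,90]'
python3 - <<'E'
from h import *
arm.read_camera('wrist');rect('wrist','prism0',26,3);p,r=tool();print(p,np.degrees(np.arctan2(*r.as_matrix()[1::-1,2])));to([490,288,2],np.radians(105))
E
```

```text
time_s: 43.7
eef_pos: [487.7, 291.9, 278.8]
eef_rot: [0.5, -0.499, -0.5, 0.501]
wrist_force: [0.3, -1.1, -0.5]
width: 55.2
time_s: 44.7
eef_pos: [488.9, 287.3, 138.8]
eef_rot: [-0.701, 0.702, 0.09, -0.092]
wrist_force: [0.2, -0.3, 0.3]
width: 55.1
prism0 0.68 px [598. 410.  85.  56.] xy [569.4 554. ] size [93.1 36.4] ang 64.2
prism0 0.63 px [320. 219.  45. 146.] xy [490.5 290. ] size [102.5  26. ] ang 13.1
[489.83333895 287.97906703 140.31284169] 105.20249791473881
shift(tool mm) [  0.2 138.3  -0. ]
 turn [ 0.     0.004 -0.   ]
 turn [-0.    -3.138 -0.   ]
```

```bash
python3 -m handwheel '[0,0.04,0.0015,0,0.02,0,90, 0,0.04,0,0,0,0,90, 0,0.035,0,0,0,0,90, 0,0.02,0,0,0,0,90, 0,0.003,0,0,0,0,90, 0,0,0,0,0,0,90, 0,0,0,0,0,0,255, 0,0,0,0,0,0,255, 0,0,0,0,0,0,255, 0,0,0,0,0,0,255, 0,0,0,0,0,0,255]'; python3 -m handwheel '[0,-0.02,0,0,0,0,255, 0,-0.04,0,0,0,0,255, 0,-0.04,0,0,0,0,255, 0,-0.04,0,0,-0.1474,0,255, 0,-0.04,0,0,-0.1474,0,255, 0,-0.04,0,0,-0.1474,0,255, 0,-0.045,0,0,-0.1474,0,255, 0,0,0,0,-0.1474,0,255, 0,0,0,0,-0.1474,0,255, 0,0,0,0,-0.1474,0,255, 0,0,0,0,-0.1474,0,255, 0,0,0,0,-0.1474,0,255]';  python3 -m handwheel '[0,0,0,0,0,0,255, -0.0387,0,-0.0125,0,0,0,255, -0.0387,0,-0.0125,0,0,0,255, -0.0387,0,-0.0125,0,0,0,255, -0.0387,0,-0.0125,0,0,0,255, -0.0387,0,-0.0125,0,0,0,255, -0.0387,0,-0.0125,0,0,0,255, -0.0387,0,-0.0125,0,0,0,255, -0.0387,0,-0.0125,0,0,0,255, 0,0,0,0,0,0,255, 0,0,0,0,0,0,255]'
python3 - <<'E'
from h import *
p,r=tool();print(p,np.degrees(np.arctan2(*r.as_matrix()[1::-1,2])))
arm.read_camera('wrist')
for d in arm.cut_out('wrist','prism0')[:3]:print(d['confidence'],np.round(d['extent']))
E
```

```text
time_s: 45.9
eef_pos: [490.4, 290.4, 4.2]
eef_rot: [0.702, -0.702, -0.086, 0.084]
wrist_force: [-2.6, -1.2, 12.1]
width: 23.5
time_s: 47.1
eef_pos: [489.4, 289.8, 268.2]
eef_rot: [-0.499, 0.499, 0.501, -0.5]
wrist_force: [0.1, 0.7, -0.5]
width: 23.1
time_s: 48.2
eef_pos: [588.6, -20.9, 267.6]
eef_rot: [-0.502, 0.502, 0.498, -0.498]
wrist_force: [0.3, 0.7, -1.1]
width: 23.4
[588.57290635 -20.87807497 267.57673503] 179.5114959849786
0.75 [309. 165.  46.  34.]
0.56 [317. 306.  79. 251.]
0.21 [331. 174. 262. 348.]
```

```bash
python3 -m handwheel '[0.001,0.035,0,0,0,0,255, 0,0.025,0,0,0,0,255, 0,0.02,0,0,0,0,255, 0,0.01,0,0,0,0,255, 0,0,0,0,0,0,255]'; python3 -m handwheel '[0,0,0,0,0,0,150, 0,0,0,0,0,0,150, 0,0,0,0,0,0,150, 0,0,0,0,0,0,150, 0,0,0,0,0,0,150]'; python3 -m handwheel '[0,-0.03,0,0,0,0,150, 0,-0.04,0,0,0,0,150, 0,-0.03,0,0,0,0,150, 0,0,0,0,0,0,150]'
python3 - <<'E'
from h import *
arm.read_camera('wrist');rect('wrist','prism0',187,4)
p,r=tool();print(p)
E
```

```text
time_s: 48.8
eef_pos: [587.8, -18.3, 176.8]
eef_rot: [0.501, -0.5, -0.499, 0.5]
wrist_force: [0.7, 0.2, -0.6]
width: 23.4
time_s: 49.3
eef_pos: [588.6, -19.2, 177.7]
eef_rot: [-0.501, 0.501, 0.499, -0.499]
wrist_force: [0.7, -0.1, -0.2]
width: 34.9
time_s: 49.7
eef_pos: [589.9, -19.2, 281.6]
eef_rot: [-0.499, 0.502, 0.501, -0.498]
wrist_force: [0.4, -0.3, -0.4]
width: 35.1
prism0 0.87 px [323. 226.  46. 153.] xy [586. -21.] size [99.6 25.4] ang 88.4
prism0 0.73 px [355. 209.  39. 139.] xy [562.4 -32.4] size [23.1 90.1] ang 0.3
prism0 0.66 px [312. 200.  42. 116.] xy [599.4 -42.5] size [73.3 21.8] ang 72.8
prism0 0.21 px [335. 172. 252. 343.] xy [576.6 -14.9] size [146.7 154.7] ang 0.5
[588.86669295 -19.1264956  277.69838381]
```

```bash
python3 -m handwheel '[-0.042,0,0.0174,0,0,0,90, -0.042,0,0.0174,0,0,0,90, -0.042,0,0.0174,0,0,0,90, -0.042,0,0.0174,0,0,0,90, -0.042,0,0.0174,0,0,0,90, -0.042,0,0.0174,0,0,0,90, -0.042,0,0.0174,0,0,0,90, -0.042,0,0.0174,0,0,0,90, 0,0,0,0,0,0,90]'; python3 -m handwheel '[0,0,0,0,0.136,0,90, 0,0,0,0,0.136,0,90, 0,0,0,0,0.136,0,90, 0,0.02,0,0,0.136,0,90, 0,0.03,0,0,0.136,0,90, 0,0.03,0,0,0.136,0,90, 0,0.03,0,0,0.136,0,90, 0,0.03,0,0,0.136,0,90, 0,0,0,0,0.136,0,90, 0,0,0,0,0.136,0,90, 0,0,0,0,0,0,90]'
python3 - <<'E'
from h import *
arm.read_camera('wrist');rect('wrist','prism0',26,3);p,r=tool();print(p,np.degrees(np.arctan2(*r.as_matrix()[1::-1,2])));to([450,-355.5,3],np.radians(102))
E
```

```text
time_s: 50.7
eef_pos: [445.5, -358.5, 275.6]
eef_rot: [0.503, -0.501, -0.498, 0.498]
wrist_force: [-0.1, 1.1, 0.2]
width: 55.1
time_s: 51.8
eef_pos: [447.8, -353.8, 136.2]
eef_rot: [0.704, -0.703, -0.072, 0.073]
wrist_force: [-0.8, 0.0, 0.1]
width: 55.4
prism0 0.88 px [310. 222.  42. 144.] xy [ 448.9 -358.7] size [101.3  27. ] ang 11.9
prism0 0.24 px [571. 400. 136. 158.] xy [ 537.9 -110.5] size [135.8  67.6] ang 25.6
[ 448.03026148 -354.15462153  136.84376096] 102.15306043773262
shift(tool mm) [  1.7 133.8  -1.8]
 turn [-0.001  0.003 -0.001]
 turn [-1.000e-03 -3.139e+00  1.000e-03]
```

```bash
python3 -m handwheel '[0.001,0.04,-0.003,0,0,0,90, 0,0.04,0,0,0,0,90, 0,0.03,0,0,0,0,90, 0,0.02,0,0,0,0,90, 0,0.003,0,0,0,0,90, 0,0,0,0,0,0,90, 0,0,0,0,0,0,255, 0,0,0,0,0,0,255, 0,0,0,0,0,0,255, 0,0,0,0,0,0,255, 0,0,0,0,0,0,255]'; python3 -m handwheel '[0,-0.02,0,0,0,0,255, 0,-0.04,0,0,0,0,255, 0,-0.04,0,0,-0.136,0,255, 0,-0.04,0,0,-0.136,0,255, 0,-0.04,0,0,-0.136,0,255, 0,-0.04,0,0,-0.136,0,255, 0,-0.045,0,0,-0.136,0,255, 0,0,0,0,-0.136,0,255, 0,0,0,0,-0.136,0,255, 0,0,0,0,-0.136,0,255, 0,0,0,0,-0.136,0,255, 0,0,0,0,-0.136,0,255]';  python3 -m handwheel '[0,0,0,0,0,0,255, 0.0422,0,-0.0143,0,0,0,255, 0.0422,0,-0.0143,0,0,0,255, 0.0422,0,-0.0143,0,0,0,255, 0.0422,0,-0.0143,0,0,0,255, 0.0422,0,-0.0143,0,0,0,255, 0.0422,0,-0.0143,0,0,0,255, 0.0422,0,-0.0143,0,0,0,255, 0.0422,0,-0.0143,0,0,0,255, 0,0,0,0,0,0,255, 0,0,0,0,0,0,255]'
python3 - <<'E'
from h import *
p,r=tool();print(p,np.degrees(np.arctan2(*r.as_matrix()[1::-1,2])))
E
```

```text
time_s: 53.0
eef_pos: [450.6, -357.9, 6.0]
eef_rot: [-0.703, 0.704, 0.074, -0.073]
wrist_force: [-2.1, 2.6, 9.7]
width: 23.2
time_s: 54.2
eef_pos: [449.8, -357.4, 270.1]
eef_rot: [-0.499, 0.5, 0.501, -0.501]
wrist_force: [0.7, -0.1, -1.3]
width: 22.8
time_s: 55.3
eef_pos: [565.4, -19.3, 269.5]
eef_rot: [-0.501, 0.501, 0.499, -0.499]
wrist_force: [-0.1, -0.6, -2.2]
width: 22.5
[565.37610042 -19.30150922 269.54879431] 179.74589140597254
```

```bash
python3 -m handwheel '[0,0,0.008,0,0,0,255, 0,0.035,0,0,0,0,255, 0,0.025,0,0,0,0,255, 0,0.015,0,0,0,0,255, 0,0.006,0,0,0,0,255, 0,0,0,0,0,0,255]'; python3 -m handwheel '[0,0,0,0,0,0,163, 0,0,0,0,0,0,163, 0,0,0,0,0,0,163, 0,0,0,0,0,0,163, 0,0,0,0,0,0,163]'; python3 -m handwheel '[0,-0.03,0,0,0,0,163, 0,-0.04,0,0,0,0,163, 0,-0.03,0,0,0,0,163, 0,0,0,0,0,0,163]'
python3 - <<'E'
from h import *
m=arm.camera_model('wrist');im=arm.read_camera('wrist');cv2.imwrite('pics/w13.png',im[:,:,::-1]);rect('wrist','prism0',187,4)
p,r=tool();print(p)
E
```

```text
time_s: 55.9
eef_pos: [556.6, -21.0, 188.4]
eef_rot: [0.501, -0.501, -0.499, 0.499]
wrist_force: [-0.1, -0.1, -1.4]
width: 22.6
time_s: 56.4
eef_pos: [557.4, -20.1, 188.6]
eef_rot: [-0.501, 0.501, 0.499, -0.499]
wrist_force: [0.3, -0.8, -1.0]
width: 31.1
time_s: 56.8
eef_pos: [558.7, -20.1, 292.4]
eef_rot: [-0.499, 0.502, 0.501, -0.498]
wrist_force: [-0.5, -0.4, 0.4]
width: 30.7
prism0 0.93 px [274. 223.  45. 149.] xy [584.8 -21. ] size [100.3  27.4] ang 88.4
prism0 0.92 px [319. 221.  40. 146.] xy [555.1 -24. ] size [99.1 25.7] ang 89.2
prism0 0.9 px [269. 149.  40.  13.] xy [586.1 -72.6] size [24.   5.4] ang 6.7
prism0 0.79 px [310. 207.  36. 134.] xy [568.9 -34.2] size [90.6 20.2] ang 77.0
[557.6701624  -20.09866729 288.63018366]
```

All four are in, with two flat in the upper layer at top height 187, below the mouth. I'll back off and check the whole bench.

```bash
python3 -m handwheel '[-0.04,0,0.02,0,0,0,100, -0.04,0,0.02,0,0,0,100, -0.04,0,0.02,0,0,0,100, -0.04,0,0.02,0,0,0,100, -0.04,0,0.02,0,0,0,100, -0.04,0,0.02,0,0,0,100, -0.04,0,0.02,0,0,0,100, -0.04,0,0.02,0,0,0,100, 0,0,0,0,0,0,100, 0,0,0,0,0,0,100]'
python3 - <<'E'
from h import *
arm.read_camera('top')
rect('top','prism0',187)
for q,z in(('jar',75),('beaker',75),('reagent',170),('amber',120),('wing',190)): rect('top',q,z,1)
for q,z in(('peg0',162),('port',199),('wing',176),('collar_mid',120)):
    for d in arm.mark_of('top',q)[:4]:print(q,round(d['confidence'],2),np.round(d['at']),w('top',d['at'][1],d['at'][0],z).round(1))
E
```

```text
time_s: 57.9
eef_pos: [395.4, -340.0, 287.2]
eef_rot: [0.502, -0.501, -0.499, 0.499]
wrist_force: [-0.3, 0.4, -0.8]
width: 52.1
prism0 0.7 px [372. 237.  49.  15.] xy [585.4 -18. ] size [99.6 30.3] ang 89.7
prism0 0.66 px [137. 254.  45.  21.] xy [555.5 480.6] size [26.4 90.9] ang 4.4
prism0 0.6 px [374. 252.  43.  16.] xy [556.3 -22.5] size [96.9 27.8] ang 89.7
prism0 0.22 px [315. 243.  26.   7.] xy [573.  104.7] size [44.4 17.3] ang 89.7
jar 0.95 px [262. 318.  23.  26.] xy [424.2 228. ] size [52.8 53.9] ang 19.3
beaker 0.85 px [463. 324.  31.  28.] xy [ 411.  -233.1] size [67.8 56.7] ang 86.9
reagent 0.62 px [176. 246.  42.  36.] xy [573.1 395.9] size [99.5 65.9] ang 46.0
amber 0.84 px [205. 201.  31.  31.] xy [692.3 359.9] size [83.8 55.1] ang 44.8
wing 0.61 px [315. 243.  21.   6.] xy [574.5 104.7] size [40.  12.9] ang 89.7
peg0 0.97 [263. 435.] [ 536.1 -155.4  162. ]
peg0 0.77 [224. 436.] [ 622.6 -161.1  162. ]
peg0 0.58 [231. 428.] [ 605.4 -144.7  162. ]
peg0 0.58 [268. 430.] [ 524.6 -143.3  162. ]
port 0.95 [242. 373.] [573.3 -19.9 199. ]
wing 0.63 [244. 314.] [574.1 103.7 176. ]
collar_mid 0.95 [247. 316.] [579.3 100.9 120. ]
```

```bash
python3 -c "
from workcell import arm
print(arm.finish_job())"
```

```text
the job is handed in; nothing more can be done
None
```

I did all the steps in order and handed the job in at about 58 s on the robot's clock; it reports no verdict. I loosened the screw and slid the collar about 36 mm away. I turned the drum in three peg strokes, about 225° towards +x, until the port was at the top. I then slid the collar home, tightened the screw and put all four grey prisms into the port, leaving the turquoise look-alike alone.

**Last checks (top and wrist cameras):**
- **Port:** the upper pegs sit symmetrically about the shaft to within about 3°, so the port is at the top.
- **Collar and screw:** the collar met a hard stop at home, and the wing is back at its starting place, lying along the shaft.
- **Prisms:** two lie flat in the upper layer, their tops about 12 mm below the mouth. The two beneath were each seen flat on the floor after release. No grey prism is left on the bench.
- **Bystanders:** the jar, beaker, reagent and amber bottles are all within about 2 mm of where they started.

**Failed or disagreed:**
- **First grip:** my first grip on the wing closed on nothing. The fingertips are about 35 mm further back than the stated 17 mm offset implies, so I corrected by camera and gripped again.
- **Knocked prism:** one prism had been knocked about 50 mm aside before I reached it, so I re-measured it.
- **Grip force:** each prism grip showed 10–15 N of upward force as the fingers closed. I did not settle whether that was the fingertips touching the bench.
- **Turn slip:** I miscounted one wrist turn by a row (8°) and corrected it before lowering that prism.

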